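Fit the second guide rod into a twin-rod guide unit and latch it

TASK

Fit the loose guide rod into the empty side of the guide unit: swing that side's red-knobbed latch open, push the rod nose first through all three bearings until its collar sits against the first plate, let go of it, and swing the latch shut so that its blade drops into the groove of the rod. Do not knock or shove the oil bottle, the grease pot or the cylinder that stand around.

Things in the scene. Friction and masses are not known exactly. Their poses are not given: they have to be found in the camera images.
- rod_center (a point): Centre of the loose guide rod: chromed round bar 200 mm long, 16 mm in diameter, with a dark collar; about 0.2 kg. Its y axis runs along the bar to the tapered nose. Along y (mm): plain tail -100 to -54, collar (26 mm diameter) -54 to -46, plain -46 to 72, groove (7 mm diameter) 72 to 82, plain to 88, taper to 100 (6 mm diameter at the tip). May be rolled about y.
- rod_grip (a point): Centre of the rod's plain tail, where to grip it (77 mm behind rod_center, 46 mm long, 16 mm in diameter; at home it stays outside the unit); axes as rod_center.
- rod_collar (a point): On the rod's axis, in the face of the collar that looks to the nose (46 mm behind rod_center); axes as rod_center.
- rod_nose (a point): Tip of the rod's tapered nose, 100 mm ahead of rod_center; axes as rod_center.
- rod_rest: Black rod rest, fixed, base 60 x 110 x 10 mm, origin under its centre, y along the rod. The rod starts level in its two grey V supports (at y = -35 and +35 mm, 14 mm wide along y, 31 mm across, tips 56 mm high), its axis 52 mm above the bench, nose to +y. The rod's collar and tail overhang the base freely at its -y end.
- bearing_mouth (a point): Centre of the guide unit's empty bore in the outer face of its first plate, 65 mm above the bench. y = bore axis, the way the rod goes in; z up; +x points to the rod already fitted 90 mm away, which shows the finished job (tail sticks out 54 mm). The unit is fixed. Three plates with 18 mm square-edged bores in line: y = 0 to 18, 52 to 70, 104 to 118 mm.
- guide_unit: The fixed guide unit; origin on the bench below the outer face of its first plate, midway between the rods (45 mm in x from bearing_mouth); axes as bearing_mouth. Plates reach 88 mm above the bench, x = -75 to 75 mm; base plate 160 mm wide, 12 mm thick, y = -8 to 188. A pneumatic cylinder lies behind the last plate at x = -26 to 26, y = 118 to 180, up to 91 mm high.
- latch (a joint): Latch of the empty bore, a crank behind the last plate turning about an axis along the bore. 0 = shut: blade level across the bore, handle leaning 35 degrees to +x of bearing_mouth (to the fitted rod). 1.22 rad = fully open: blade up, handle leaning 35 degrees to -x. Stays where left; 1 to 2 N at the knob move it. Starts at 0 to 0.25 rad.
- latch_knob (a point): Centre of the red ball knob (16 mm in diameter) at the end of that latch's handle, 50 mm from its pivot; 115 mm above the bench when shut or fully open, 124 mm half-way. Handle bar 6.4 mm thick. The fitted rod's latch has a like knob, 80 mm from this one when both are shut.
- latch_pivot (a point): Pivot of the latch, at x = -24, y = 123, z = 9.5 mm of bearing_mouth; axes as there. The knob swings in the plane y = 123 mm. The 4 mm thick blade's lower edge lies 4.5 mm above the bore axis when shut, so it shuts fully only with the rod's groove under it (collar within 3 mm of the first plate).
- oil_bottle: White oiler bottle with yellow spout, 50 mm wide, 152 mm high, standing; origin at the centre of its underside. Bystander.
- grease_pot: White grease pot with red lid, 69 mm wide, 54 mm high; origin at the centre of its underside. Bystander.
- cylinder_10: Pneumatic cylinder standing upright on the bench, 61 mm wide, 114 mm high; origin at the centre of its underside. Bystander.

How it is judged (in metres and radians):
On the way, in this order (a step that is already met when the one before it is completed fails the run):
1. the latch of the empty bore is swung open (value of joint latch above 0.8 rad), for 0.2 s.
2. the rod's nose is through the first bearing, in line with the bore (y of rod_nose in the frame of bearing_mouth above 0.02 m and x of rod_nose in the frame of bearing_mouth between -0.008 and 0.008 m and z of rod_nose in the frame of bearing_mouth between -0.008 and 0.008 m), for 0.1 s.
3. the rod is through all three bearings with its collar against the first plate (distance between rod_collar and bearing_mouth below 0.004 m and y of rod_nose in the frame of bearing_mouth above 0.142 m and angle between the y axis of rod_center and the y axis of bearing_mouth, either way round below 0.04 rad), for 0.2 s.
At the end, for the whole second after the job is handed in: The rod lies in all three bearings, nose towards the latch, in line with the bores (within 0.04 rad) with its collar against the first plate (centre of the collar's front face within 4 mm of the centre of the bore's mouth), and the latch is shut (below 0.07 rad) with its blade in the rod's groove (all of step 3 and value of joint latch below 0.07 rad and velocity of joint latch between -0.05 and 0.05 rad/s); the robot touches nothing.
It fails at once if the oil bottle, the grease pot or the standing cylinder is shoved more than 3 cm or knocked over (distance of any of oil_bottle, grease_pot, cylinder_10 from where it was at the start of the episode above 0.03 m or angle between any of oil_bottle, grease_pot, cylinder_10's own z axis and vertical above 0.5 rad).
It also fails if it takes over 72 s, if anything falls off the work surface, if the arm or the gripper's body presses on something with over 40 N, if the wrist force passes 120 N, or if a joint passes its speed limit or range.

ROBOT

A 6-joint arm with a two-finger parallel gripper is mounted at the origin on a cart in front of the work surface, level with it; the furniture and walls round the work are solid. World frame = base frame: x ahead of the robot, y to its left, z up, the work surface at z = 0. Lengths are in m, angles in degrees, forces in N, time in s.
With the tool pointing down it reaches from about 0.3 to 0.75 m from the base axis. Payload 8.5 kg.
Tool frame: the origin (TCP) lies at the very end of the fingers, on their centre line; the grasp point (between the pads) lies 19 mm behind it (env.grip_point_offset is the distance from the TCP to the grasp point, in m); z points along the fingers, y is the direction in which the jaws open and shut (so a half turn about z gives the same grasp; the last joint's range is limited). The gripper opens to 85 mm and grips with 20 to 120 N. Pads are 22 mm wide; open, the fingers measure 114 mm over their backs; the gripper's body (76 mm by 85 mm) begins 54 mm behind the grasp point. The pads swing forward as they close: fully open they stand 13 mm farther back than shut.
Start: joints at [59.57, 21.807, 74.336, -0, 83.858, -12.336], TCP at [0.171, 0.523, 0.206] pointing down, gripper open.
Joint ranges: [-178.18, 178.18], [-50.72, 133.34], [12.68, 142.11], [-81.47, 261.47], [9.98, 163.14], [-165.26, 165.26]. Speed limits (degrees/s): [136.94, 136.94, 180, 180, 180, 180].

INTERFACE

Orientations are given as a 3x3 rotation matrix whose columns are the frame's x, y, z axes.
In Python, from rig import env gives the robot as it stands.
- The arm moves only by the tool move_arm, never from a script. Its argument "moves" is a list of rows, each a list of 4 numbers: the shift along the tool's x, y, z in mm, then the turn about the tool's z in rad. In form: [[tx, ty, tz, spin], ...]. A call has 1 to 20 rows; each row is the pose to reach, as a shift and turn from the pose commanded when the call began, along the tool's axes at that moment; what a row does not reach only later rows make up. A row lasts 1/10 s, in which the tool goes at most 50 mm and 8.59 degrees, less where a joint would pass 70% of its speed; a pose out of reach is approached as far as the arm can. A call with a gripper value outside its range is refused whole. "grip" is the closure, from 0 (fully open) to 1 (shut), set as the call begins (left out, the last holds). The fingers move at their own pace and stop on an object; "grip_force" is the grip in N (left out, the last holds). Time passes only in rows, so rows that repeat a pose let the fingers close. It gives the time, the measured TCP pose, the force and the opening at its end, in the units of the state.
- env.observe(): the state, without advancing time (a new reading comes with each control period).
- env.get_image(name): name is "side" or "top"; returns the picture (420x560x3 uint8, red, green, blue); there is no depth.
- env.get_calibration(name): a dict with "fovy" (degrees; the focal length in pixels is half the picture's height over the tangent of half this angle, whatever the lens; pixels are square), "cx", "cy" (the principal point, pixels), "k1" (the pictures are not rectified: a ray, as slopes to the right and down, at radius r is drawn at 1 + k1 r^2 times it, then the intrinsics apply), "extrinsics" (4x4, takes a point from world to camera coordinates). Camera axes: x right, y up, looking along -z (the intrinsics and any distortion apply to the point x, -y, -z); pixel columns grow to the right and rows downward; lengths in m; the calibration is good to about 2 mm. A picture is of the moment at which its call begins. get_calibration takes no time and is no camera call.
- env.close_job(): hands the job in, once; it reports no verdict.
Trained networks look in the newest picture that a camera, given by its name, has taken for a name from the list of things; names that differ only in an ending like _2 or _b are one class to them, and where a whole thing is asked for, a point or a joint stands for the part that bears it (a point fixed in the world has none). Each returns a list of dicts, best first, with "conf" (0 to 1); they miss things now and then, are a little off and sometimes report something else, mostly with a low value. They report only what shows in the picture. A call takes as long as a camera call.
- env.silhouettes(camera, name): "region" (420x560 bool, what is visible of it) and "point" ([row, column] in pixels, amid what is visible of it).
- env.tip_of(camera, name): "point" ([row, column] in pixels: a listed point, or the origin of a listed thing).
The state is a dict: "time_s": time; "q": joint angles; "qvel": joint speeds; "joint_efforts": joint torques, N m; "position": TCP position; "tool_rot": TCP orientation; "ft_force": force on the tool from outside, world axes, zero at the start; "wrist_torque": the same for the moment, N m; "grip_width": finger opening in m.
Only numpy, scipy, OpenCV 4.12 (cv2) and the standard library are available. Lean on these libraries where they do the work, as an engineer would, in place of code of your own. Each camera call takes 0.05 s, during which the arm holds its last target.

## Working session

There is one attempt and no reset: what is moved stays moved. The work goes in short steps, Python scripts to look and compute and a tool call to move; the robot and the scene stay as the last step left them, time stands still between calls to the robot, and variables do not carry over. Pictures are saved under pics/ and viewed, and the job is handed in when it is done.

Besides the shell and the picture viewer there is one more tool, called after "Request:" in YAML: its name, and indented under it one key for each argument. move_arm: Moves the arm, as the interface text tells. Its arguments: {"type":"object","properties":{"moves":{"type":"array"},"grip":{"type":"number"},"grip_force":{"type":"number"}},"required":["moves"]}

```bash
ls; mkdir -p pics
python3 - <<'E'
from rig import env
import cv2
s=env.observe()
for k,v in s.items(): print(k,v)
for c in("side","top"):
    im=env.get_image(c); cv2.imwrite(f"pics/{c}0.png",im[:,:,::-1]); print(c,env.get_calibration(c))
E
```

```text
pics
time_s 0.0
q [ 5.95695414e+01  2.18415567e+01  7.43828021e+01 -7.94553176e-04
  8.38575740e+01 -1.23357748e+01]
qvel [-0.01195516  0.10842665  0.03502151 -0.02147207  0.00516042 -0.10078696]
joint_efforts [ 3.56206328e-04 -4.48453724e+01 -2.31285328e+01 -1.36386607e-04
  4.62308148e-03  4.06138713e-05]
position [0.17066771 0.52252217 0.20561798]
tool_rot [[-9.50544914e-01  3.10586316e-01 -7.12393951e-04]
 [ 3.10586996e-01  9.50544150e-01 -1.23999094e-03]
 [ 2.92037685e-04 -1.39992738e-03 -9.99998977e-01]]
ft_force [ 0.06022919 -0.33341701  0.09660169]
wrist_torque [-0.01211368  0.07148556  0.0377578 ]
grip_width 0.08538541570966278
side {'fovy': 42.68532758913596, 'cx': 277.335041336671, 'cy': 210.1510738728626, 'k1': -0.04099410466236303, 'extrinsics': array([[-9.98965901e-01, -4.54611946e-02,  6.39520748e-04,
         5.73968789e-01],
       [ 2.83234723e-02, -6.11254699e-01,  7.90926971e-01,
        -1.30888428e-01],
       [-3.55655749e-02,  7.90127188e-01,  6.11910220e-01,
        -1.26823647e+00],
       [ 0.00000000e+00,  0.00000000e+00,  0.00000000e+00,
         1.00000000e+00]])}
top {'fovy': 43.64251790694919, 'cx': 279.1410053859139, 'cy': 205.2153146713213, 'k1': -0.17902438710922686, 'extrinsics': array([[-0.01820926, -0.999811  , -0.00681151, -0.05795177],
       [ 0.9893451 , -0.01900204,  0.14434404, -0.57941667],
       [-0.14444619, -0.00411054,  0.98950412, -1.19169448],
       [ 0.        ,  0.        ,  0.        ,  1.        ]])}
```

View pics/side0.png

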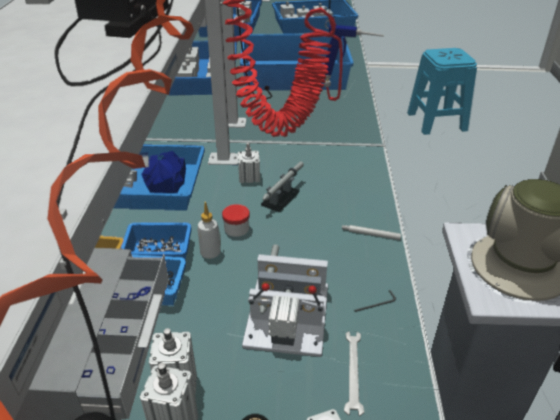

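View pics/top0.png

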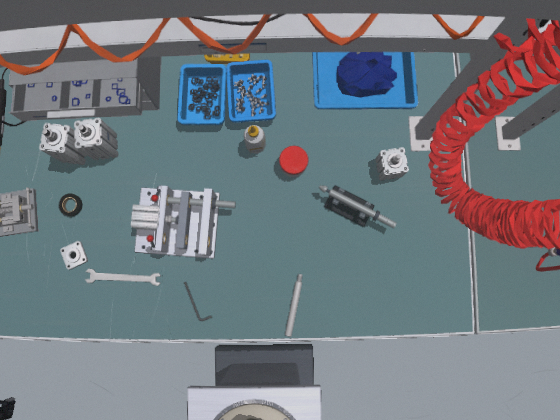

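```bash
cat > h.py <<'E'
from rig import env
import numpy as np, cv2
from scipy.optimize import least_squares
C={c:env.get_calibration(c) for c in("side","top")}
def proj(c,P):
    k=C[c];E=np.array(k["extrinsics"]);P=np.atleast_2d(P)
    p=P@E[:3,:3].T+E[:3,3];u=p[:,0]/-p[:,2];v=-p[:,1]/-p[:,2]
    f=210/np.tan(np.radians(k["fovy"]/2));r=u*u+v*v;s=1+k["k1"]*r
    return np.c_[k["cy"]+f*v*s,k["cx"]+f*u*s]  # row,col
def tri(obs,x0=(.5,0,.05)):  # obs list of (cam,(row,col))
    r=least_squares(lambda X:np.concatenate([proj(c,X)[0]-p for c,p in obs]),x0)
    return r.x,r.fun
def onplane(c,p,z,x0=(.5,0)):
    r=least_squares(lambda X:proj(c,[X[0],X[1],z])[0]-p,x0);return np.r_[r.x,z]
E
python3 - <<'E'
from h import *
for c in("side","top"): env.get_image(c)
for n in["rod_center","rod_nose","rod_collar","rod_grip","rod_rest","bearing_mouth","guide_unit","latch_knob","latch_pivot","oil_bottle","grease_pot","cylinder_10"]:
    o={}
    for c in("side","top"):
        L=env.tip_of(c,n); print(n,c,[(np.round(d["point"],1).tolist(),round(d["conf"],2)) for d in L[:3]])
        if L:o[c]=L[0]["point"]
    if len(o)==2: X,f=tri(list(o.items())); print("   ",X.round(4),f.round(1))
print(env.observe()["time_s"])
for c in("side","top"):
    im=env.get_image(c)[:,:,::-1]
    cv2.imwrite(f"pics/{c}z.png",cv2.resize(im[140:360,190:390] if c=="side" else im[140:270,120:410],None,fx=2.7,fy=2.7,interpolation=cv2.INTER_CUBIC))
E
```

```text
rod_center side [([182.2, 283.5], 0.73)]
rod_center top [([203.4, 357.9], 0.94)]
    [ 0.5745 -0.2537  0.0462] [-0.4 -1.9  1.6 -0.1]
rod_nose side [([199.9, 264.1], 0.63)]
rod_nose top [([187.3, 318.8], 0.89)]
    [ 0.6169 -0.1626  0.0514] [-0.1 -0.3  0.3 -0. ]
rod_collar side [([172.6, 292.6], 0.9)]
rod_collar top [([216.4, 374.5], 0.84)]
    [ 0.5458 -0.291   0.0524] [-0.  -0.1  0.1 -0. ]
rod_grip side [([165.9, 301.2], 0.71), ([266.9, 311.6], 0.71)]
rod_grip top [([220.1, 384.6], 0.64)]
    [ 0.5301 -0.3118  0.0629] [-0.5 -2.8  2.4 -0.1]
rod_rest side [([199.1, 275.3], 0.62)]
rod_rest top [([205.7, 347.8], 0.97)]
    [ 0.585  -0.2365 -0.0013] [ 0.4  2.2 -2.   0.1]
bearing_mouth side [([265.6, 313.4], 0.56)]
bearing_mouth top [([242.0, 208.4], 0.68)]
    [0.492  0.0946 0.0684] [-0.  -0.1  0.2 -0. ]
guide_unit side [([286.7, 293.9], 0.77), ([180.5, 247.6], 0.37)]
guide_unit top [([223.8, 214.8], 0.73)]
    [ 0.5371  0.0893 -0.0035] [-0.3 -1.9  2.  -0.2]
latch_knob side [([286.3, 311.0], 0.6)]
latch_knob top [([239.0, 149.8], 0.68)]
    [0.4982 0.2159 0.1283] [ 0.1  0.8 -0.9  0.1]
latch_pivot side [([309.3, 317.5], 0.62), ([228.6, 235.7], 0.2)]
latch_pivot top [([247.6, 155.4], 0.66), ([213.1, 375.0], 0.33)]
    [0.483  0.2183 0.0661] [ 0.1  0.6 -0.7  0.1]
oil_bottle side [([253.0, 209.3], 0.9)]
oil_bottle top [([144.2, 257.2], 0.9)]
    [ 0.741  -0.0167 -0.0065] [ 0.1  0.3 -0.3  0. ]
grease_pot side [([228.0, 234.1], 0.81)]
grease_pot top [([160.3, 290.3], 0.64)]
    [ 0.6914 -0.0979  0.0085] [-0.2 -0.9  0.9 -0. ]
cylinder_10 side [([177.0, 246.2], 0.68)]
cylinder_10 top [([166.0, 388.5], 0.95)]
    [ 0.679  -0.3418 -0.0016] [ 0.1  0.6 -0.5  0. ]
1.4
```

View pics/sidez.png

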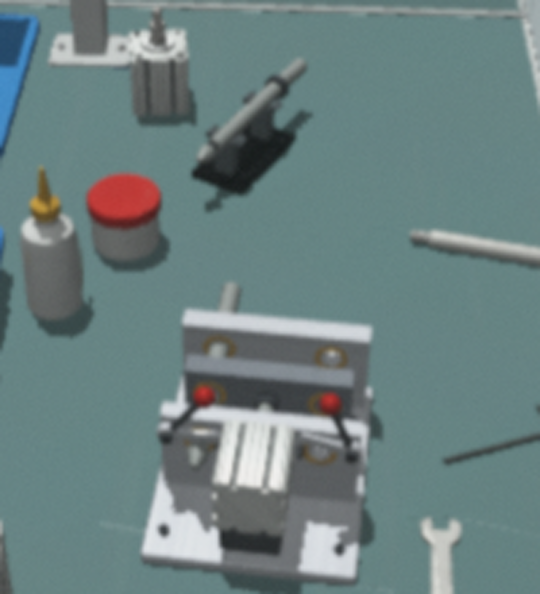

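View pics/topz.png

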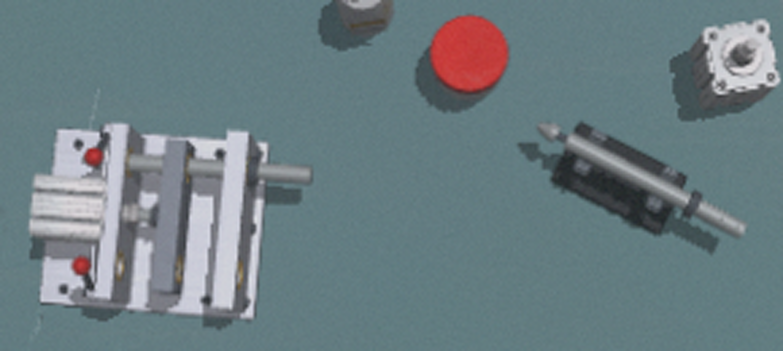

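Run:
```python
from h import *
def crop(c,r0,r1,c0,c1,s,n):
    im=env.get_image(c)[r0:r1,c0:c1,::-1]
    im=cv2.resize(im,None,fx=s,fy=s,interpolation=cv2.INTER_CUBIC)
    for v in range((c0+9)//10*10,c1,10):
        x=int((v-c0+.5)*s); cv2.line(im,(x,0),(x,6),(0,255,255),1); cv2.putText(im,str(v),(x-8,16),0,.35,(0,255,255),1)
    for v in range((r0+9)//10*10,r1,10):
        y=int((v-r0+.5)*s); cv2.line(im,(0,y),(6,y),(0,255,255),1); cv2.putText(im,str(v),(8,y+4),0,.35,(0,255,255),1)
    cv2.imwrite(n,im)
crop("side",235,365,235,340,4.6,"pics/u_s.png")
crop("top",175,270,120,250,6,"pics/u_t.png")
```

```text
(no output)
```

View pics/u_s.png

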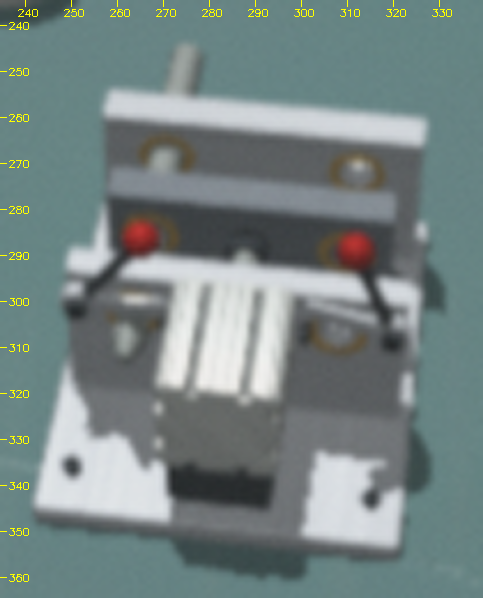

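View pics/u_t.png

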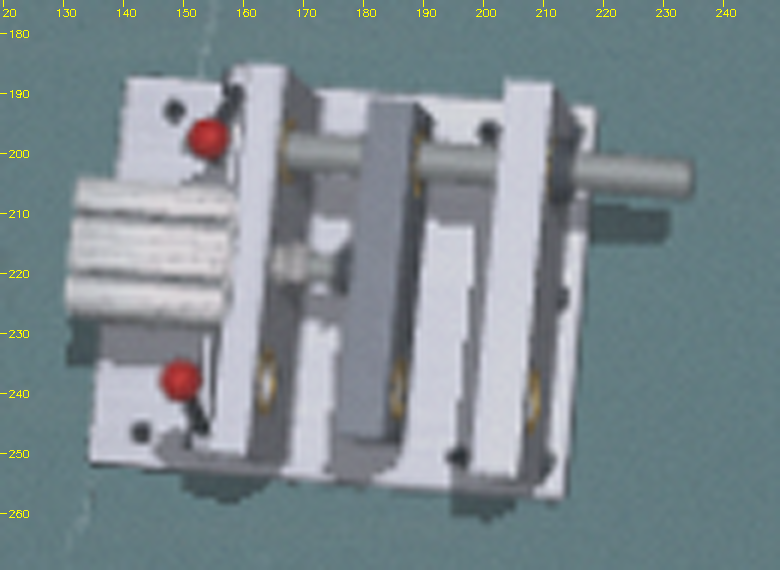

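```bash
cat > fit.py <<'E'
from h import *
T=[((75,0,88),(188.5,211.7)),((-75,0,88),(253.8,206.2)),((75,18,88),(187.8,203.7)),((-75,18,88),(253.2,197.8)),
((75,104,88),(185.7,167.3)),((-75,104,88),(250.3,160.8)),((75,118,88),(185.2,159.5)),((-75,118,88),(249.5,153.5)),
((80,-8,12),(192.2,218.7)),((-80,-8,12),(257.3,214)),((-80,188,12),(251.5,134.5)),((80,188,12),(187.5,140.7))]
S=[((75,0,88),(254.1,258.2)),((-75,0,88),(260.4,327.5)),((75,18,88),(259.5,257.3)),((-75,18,88),(266.2,327.1)),
((75,118,88),(293.8,248.8)),((-75,118,88),(300.6,326)),((75,104,88),(288.4,249.7)),((80,188,12),(344.9,242.1)),((-80,188,12),(354,321))]
def W(p,q):
    p=np.array(p)/1000;c,s=np.cos(q[2]),np.sin(q[2])
    return np.c_[q[0]+c*p[:,0]-s*p[:,1],q[1]+s*p[:,0]+c*p[:,1],p[:,2]]
def fit(use="ts",off=True):
    def f(q):
        r=[]
        if "t" in use: r.append(proj("top",W([a for a,_ in T],q))-[b for _,b in T]+q[3:5]*off)
        if "s" in use: r.append(proj("side",W([a for a,_ in S],q))-[b for _,b in S]+q[5:7]*off)
        r=np.concatenate(r).ravel()
        return np.r_[r,q[3:]*1.0]
    return least_squares(f,[.537,.09,-.1,0,0,0,0],loss="soft_l1")
if __name__=="__main__":
    for a in(("ts",True),("ts",False),("t",False),("s",False)):
        r=fit(*a);print(a,r.x.round(4),"yaw",np.degrees(r.x[2]).round(2));print(r.fun[:-4].reshape(-1,2).round(1).tolist())
        for n,p in dict(mouth=(-45,0,65),pivot=(-69,123,74.5),knob0=(-69+28.7,123,115.5),far_tail=(45,-54,65)).items(): print(n,W([p],r.x)[0].round(4))
E
python3 fit.py
```

```text
('ts', True) [ 0.5381  0.0911 -0.086  -0.3198  0.035  -0.0504  0.3518] yaw -4.93
[[-0.2, -0.2], [0.1, -0.3], [-0.0, 0.0], [0.1, 0.2], [-0.3, -0.4], [0.2, -0.2], [-0.2, 1.4], [0.6, 1.0], [-0.3, 0.5], [0.6, -0.3], [0.3, -0.7], [-0.6, -0.3], [-0.0, 0.2], [-0.1, -0.2], [0.2, -0.3], [-0.2, -0.3], [-0.3, 0.2], [0.2, -2.2], [0.1, 0.5], [0.3, -0.3], [-0.2, 1.0]]
mouth [0.4933 0.095  0.065 ]
pivot [0.4799 0.2196 0.0745]
knob0 [0.5085 0.2172 0.1155]
far_tail [0.5783 0.0335 0.065 ]
('ts', False) [ 0.5382  0.091  -0.0859  0.      0.      0.      0.    ] yaw -4.92
[[0.0, -0.1], [0.4, -0.3], [0.2, 0.1], [0.4, 0.2], [-0.0, -0.4], [0.5, -0.2], [0.1, 1.4], [0.9, 1.1], [0.0, 0.5], [0.9, -0.3], [0.6, -0.7], [-0.4, -0.3], [-0.0, -0.2], [-0.1, -0.5], [0.2, -0.6], [-0.1, -0.6], [-0.3, -0.2], [0.2, -2.6], [0.1, 0.1], [0.3, -0.7], [-0.2, 0.6]]
mouth [0.4934 0.0949 0.065 ]
pivot [0.48   0.2195 0.0745]
knob0 [0.5086 0.217  0.1155]
far_tail [0.5784 0.0334 0.065 ]
('t', False) [ 0.539   0.0911 -0.0841  0.      0.      0.      0.    ] yaw -4.82
[[-0.3, -0.2], [0.0, -0.2], [-0.1, -0.0], [0.1, 0.3], [-0.3, -0.5], [0.2, -0.2], [-0.2, 1.4], [0.6, 1.1], [-0.3, 0.4], [0.5, -0.3], [0.4, -0.7], [-0.6, -0.3]]
mouth [0.4942 0.0949 0.065 ]
pivot [0.4806 0.2194 0.0745]
knob0 [0.5092 0.217  0.1155]
far_tail [0.5794 0.0335 0.065 ]
('s', False) [ 0.5371  0.091  -0.0887  0.      0.      0.      0.    ] yaw -5.08
[[-0.1, 0.3], [-0.0, -0.0], [0.1, -0.1], [-0.1, -0.2], [-0.4, 0.2], [0.3, -2.2], [0.0, 0.5], [0.2, -0.4], [-0.1, 0.8]]
mouth [0.4923 0.095  0.065 ]
pivot [0.4793 0.2196 0.0745]
knob0 [0.5079 0.2171 0.1155]
far_tail [0.5771 0.0332 0.065 ]
```

```bash
cat >> h.py <<'E'
U=(.5383,.0910,-.0855)  # unit pose
def u2w(p):
    p=np.array(p,float)/1000;c,s=np.cos(U[2]),np.sin(U[2])
    return np.array([U[0]+c*p[0]-s*p[1],U[1]+s*p[0]+c*p[1],p[2]])
def rel(P,yaw_y):  # world target of TCP, world angle (deg) of tool y
    s=env.observe();R=np.array(s["tool_rot"]);d=R.T@(np.array(P)-s["position"])*1000
    a=np.degrees(np.arctan2(R[1,1],R[0,1]));w=(yaw_y-a+180)%360-180
    return d.round(1),round(-np.radians(w),4)
def w2u(P):
    c,s=np.cos(U[2]),np.sin(U[2]);d=np.array(P)-[U[0],U[1],0]
    return np.array([c*d[0]+s*d[1],-s*d[0]+c*d[1],d[2]])*1000
def st():
    s=env.observe();R=np.array(s["tool_rot"]);print("t",round(s["time_s"],2),"pos",np.round(s["position"],4),"unit",w2u(s["position"]).round(1),"yawy",np.degrees(np.arctan2(R[1,1],R[0,1])).round(2),"z",R[:,2].round(3),"F",np.round(s["ft_force"],1),"M",np.round(s["wrist_torque"],2),"w",round(s["grip_width"],4),"q",np.round(s["q"],1))
E
python3 - <<'E'
from h import *
st();print(u2w((-6,123,160)),rel(u2w((-6,123,160)),np.degrees(U[2])))
E
```

```text
t 1.6 pos [0.1708 0.5228 0.2062] unit [-403.   398.8  206.2] yawy 71.91 z [ 0.  0. -1.] F [0.1 0.5 0.3] M [-0.02 -0.01 -0.02] w 0.0854 q [ 59.6  21.8  74.3  -0.   83.9 -12.3]
[0.54282561 0.21406307 0.16      ] (array([-449.5, -177.9,   46.2]), np.float64(1.3405))
```

Request:
move_arm:
  moves:
    - [-150,-60,0,0.45]
    - [-300,-119,0,0.9]
    - [-449.5,-177.9,46,1.34]
    - [-449.5,-177.9,46,1.34]
    - [-449.5,-177.9,46,1.34]
    - [-449.5,-177.9,46,1.34]
    - [-449.5,-177.9,46,1.34]
    - [-449.5,-177.9,46,1.34]
    - [-449.5,-177.9,46,1.34]
    - [-449.5,-177.9,46,1.34]
    - [-449.5,-177.9,46,1.34]
    - [-449.5,-177.9,46,1.34]
    - [-449.5,-177.9,46,1.34]
    - [-449.5,-177.9,46,1.34]
  grip: 1

```text
time_s: 3.0
position: [0.542, 0.2151, 0.1607]
tool_rot: [[0.083, 0.997, 0.0], [0.997, -0.083, 0.0], [0.0, 0.0, -1.0]]
ft_force: [-0.0, 0.0, -0.0]
grip_width: 0.0001
```

Run:
```python
from h import *
st();print(rel(u2w((-6,123,103)),np.degrees(U[2])))
for c in("side","top"):
    im=env.get_image(c)[:,:,::-1]; cv2.imwrite(f"pics/{c}1.png",im)
st()
```

```text
t 3.0 pos [0.542  0.2151 0.1607] unit [ -6.9 124.  160.7] yawy -4.77 z [ 0.  0. -1.] F [-0.  0. -0.] M [-0.01 -0.06 -0.02] w 0.0001 q [10.  27.1 73.3  0.  79.5 14.8]
(array([-1. ,  0.9, 57.7]), np.float64(0.0023))
t 3.1 pos [0.5422 0.2149 0.1606] unit [ -6.7 123.8 160.6] yawy -4.78 z [ 0.  0. -1.] F [-0.1 -0.6  0.4] M [ 0.02  0.01 -0.01] w -0.0 q [10.  27.1 73.3  0.  79.5 14.8]
```

View pics/side1.png

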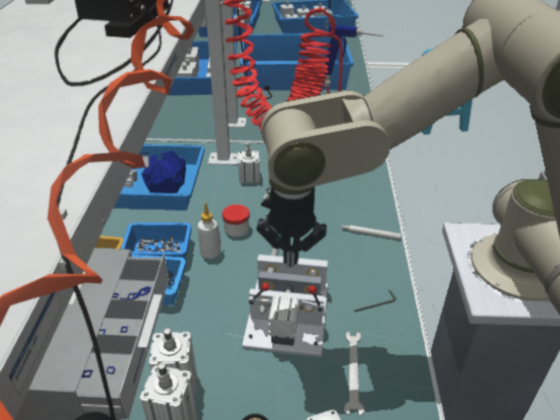

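View pics/top1.png

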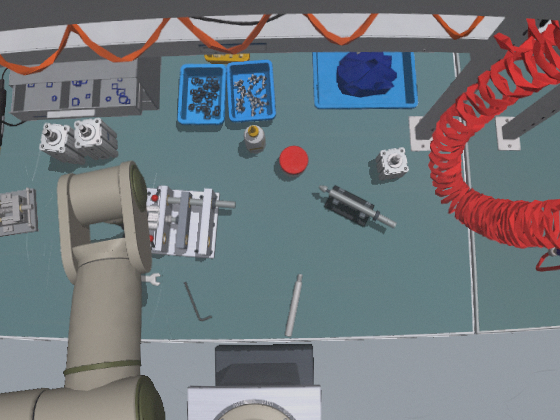

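Request:
move_arm:
  moves:
    - [0,0,40,0]
    - [0,0,57.5,0]
    - [0,0,57.5,0]
    - [0,-8,57.5,0]
    - [0,-16,57.5,0]
    - [0,-24,57.5,0]
    - [0,-32,57.5,0]
    - [0,-40,57.5,0]
    - [0,-46,57.5,0]
    - [0,-50,57.5,0]
    - [0,-50,57.5,0]

```text
time_s: 4.2
position: [0.4949, 0.2185, 0.1059]
tool_rot: [[0.085, 0.996, 0.008], [0.996, -0.085, 0.001], [0.002, 0.008, -1.0]]
ft_force: [2.0, -1.7, 16.7]
grip_width: -0.0
```

```bash
cat > latch.py <<'E'
from h import *
import sys
st()
for c in("side","top"):
    im=env.get_image(c)[:,:,::-1]
    cr=im[180:360,220:360] if c=="side" else im[170:270,110:260]
    cv2.imwrite(f"pics/{c}_{sys.argv[1]}.png",cv2.resize(cr,None,fx=4 if c=="top" else 3.3,fy=4 if c=="top" else 3.3,interpolation=cv2.INTER_CUBIC))
    L=env.tip_of(c,"latch_knob"); print(c,[(np.round(d["point"],1).tolist(),round(d["conf"],2)) for d in L[:3]])
for v in (0,.25,.6,.8,1.0,1.1,1.22):
    a=np.radians(35)-v; P=u2w((-69+50*np.sin(a),123,74.5+50*np.cos(a)));print(v,proj("side",P).round(1),proj("top",P).round(1))
E
python3 latch.py l1
```

```text
t 4.2 pos [0.4949 0.2185 0.1059] unit [-54.1 123.3 105.9] yawy -4.86 z [ 0.008  0.001 -1.   ] F [ 2.  -1.7 16.7] M [-0.32 -0.17  0.08] w -0.0 q [11.3 26.1 85.2 -0.1 68.2 16.2]
side []
top [([243.2, 148.9], 0.63)]
0 [[291.3 306.2]] [[233.9 150.9]]
0.25 [[289.7 311.9]] [[238.6 149.8]]
0.6 [[289.4 320.9]] [[246.2 148.7]]
0.8 [[290.2 326. ]] [[250.7 148.3]]
1.0 [[291.7 330.9]] [[255.1 148.3]]
1.1 [[292.7 333.1]] [[257.2 148.3]]
1.22 [[294.1 335.7]] [[259.6 148.5]]
```

View pics/side_l1.png

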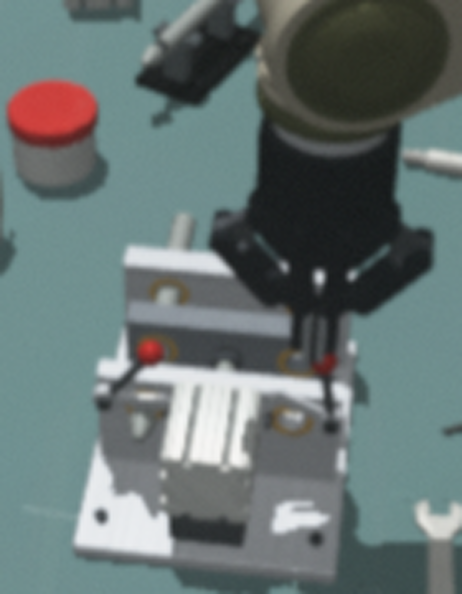

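View pics/top_l1.png

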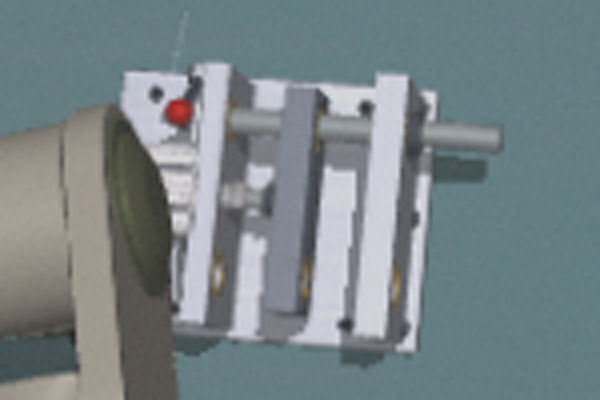

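Run:
```python
from h import *
s=env.observe();P=np.array(s["position"])
for p in(P,P+[0,0,.02],P+[-.014,0,.0],P+[.014,0,0],P+[-.014,0,.02]): print(proj("side",p).round(1))
im=env.get_image("side")[:,:,::-1]
cv2.imwrite("pics/cl.png",cv2.resize(im[240:320,280:350],None,fx=8,fy=7.4,interpolation=cv2.INTER_CUBIC))
```

```text
[[295.5 312.9]]
[[288.3 313.4]]
[[295.7 320.1]]
[[295.3 305.8]]
[[288.6 320.6]]
```

View pics/cl.png

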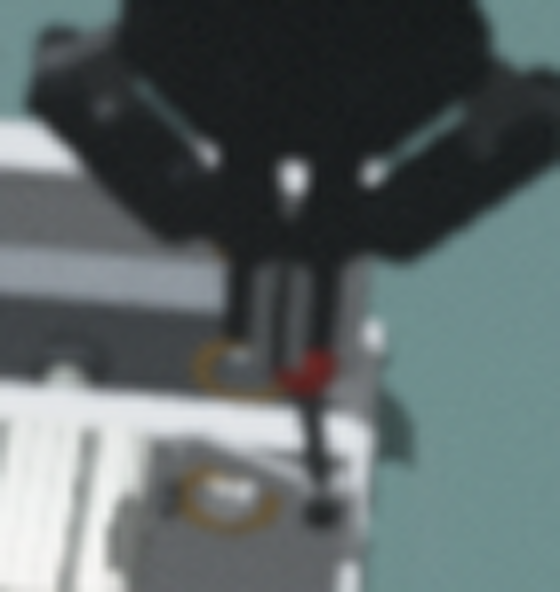

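Request:
move_arm:
  moves:
    - [0,0,-7,0]
    - [0,-2,-7,0]
    - [0,-6,-7,0]
    - [0,-11,-7,0]
    - [0,-16,-6,0]
    - [0,-21,-4,0]
    - [0,-26,-2,0]
    - [0,-29,-1,0]
    - [0,-29,-1,0]

```text
time_s: 5.35
position: [0.4636, 0.2208, 0.1036]
tool_rot: [[0.085, 0.996, -0.0], [0.996, -0.085, -0.0], [-0.0, -0.0, -1.0]]
ft_force: [-0.9, -0.8, -0.7]
grip_width: -0.0
```

```bash
python3 latch.py l2
```

```text
t 5.35 pos [0.4636 0.2208 0.1036] unit [-85.5 123.  103.6] yawy -4.86 z [-0. -0. -1.] F [-0.9 -0.8 -0.7] M [-0.03  0.02  0.04] w -0.0 q [12.2 24.1 89.4  0.  66.6 17.1]
side [([287.9, 316.1], 0.61)]
top [([246.3, 148.0], 0.41)]
0 [[291.3 306.2]] [[233.9 150.9]]
0.25 [[289.7 311.9]] [[238.6 149.8]]
0.6 [[289.4 320.9]] [[246.2 148.7]]
0.8 [[290.2 326. ]] [[250.7 148.3]]
1.0 [[291.7 330.9]] [[255.1 148.3]]
1.1 [[292.7 333.1]] [[257.2 148.3]]
1.22 [[294.1 335.7]] [[259.6 148.5]]
```

View pics/side_l2.png

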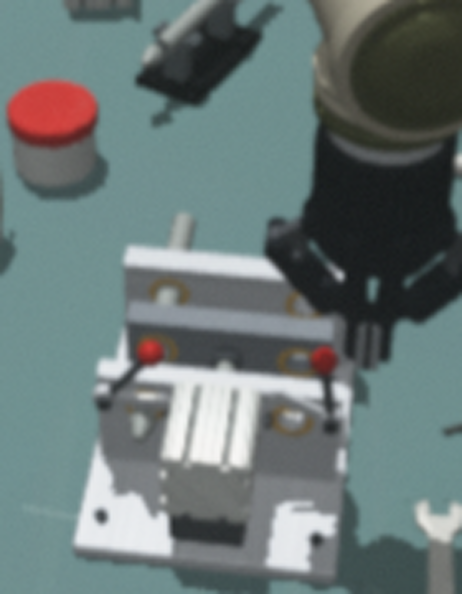

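Run:
```python
from h import *
s=env.observe();P=np.array(s["position"])
for dz in(0,.01,.02,.03): print(dz,proj("side",P+[0,0,dz]).round(1))
im=env.get_image("side")[:,:,::-1]
cv2.imwrite("pics/cl2.png",cv2.resize(im[250:320,300:360],None,fx=8,fy=8,interpolation=cv2.INTER_CUBIC))
```

```text
0 [[297.6 328.7]]
0.01 [[294.1 329. ]]
0.02 [[290.5 329.3]]
0.03 [[286.8 329.6]]
```

View pics/cl2.png

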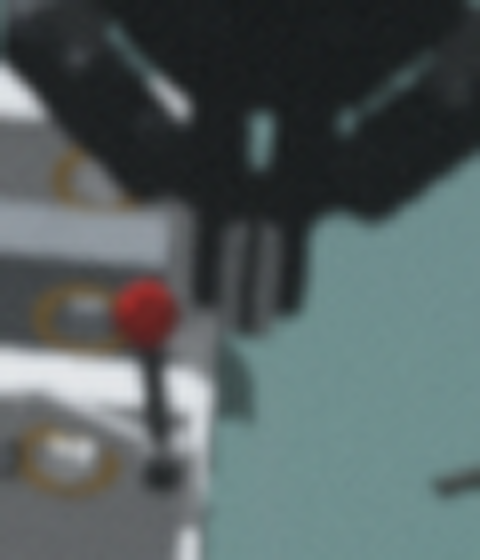

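Request:
move_arm:
  moves:
    - [0,0,-40,0]
    - [5,20,-45,0]
    - [5,48,-40,0]
    - [5,48,0,0]
    - [5,48,0,0]
    - [5,48,0,0]
    - [5,48,0,0]

```text
time_s: 6.3
position: [0.5128, 0.2219, 0.1053]
tool_rot: [[0.085, 0.996, 0.002], [0.996, -0.085, 0.0], [0.001, 0.002, -1.0]]
ft_force: [-0.0, -0.3, 0.4]
grip_width: -0.0001
```

Run:
```python
from h import *
st();s=env.observe();P=np.array(s["position"])
for dz in(0,.01,.02,.03): print(dz,proj("side",P+[0,0,dz]).round(1))
im=env.get_image("side")[:,:,::-1]
cv2.imwrite("pics/cl3.png",cv2.resize(im[250:320,280:340],None,fx=8,fy=8,interpolation=cv2.INTER_CUBIC))
```

```text
t 6.3 pos [0.5128 0.2219 0.1053] unit [-36.6 128.3 105.3] yawy -4.86 z [ 0.002  0.    -1.   ] F [-0.  -0.3  0.4] M [-0.01  0.06  0.03] w -0.0001 q [11.3 27.9 82.1 -0.  69.9 16.1]
0 [[296.7 303.9]]
0.01 [[293.1 304. ]]
0.02 [[289.5 304.2]]
0.03 [[285.9 304.3]]
```

View pics/cl3.png

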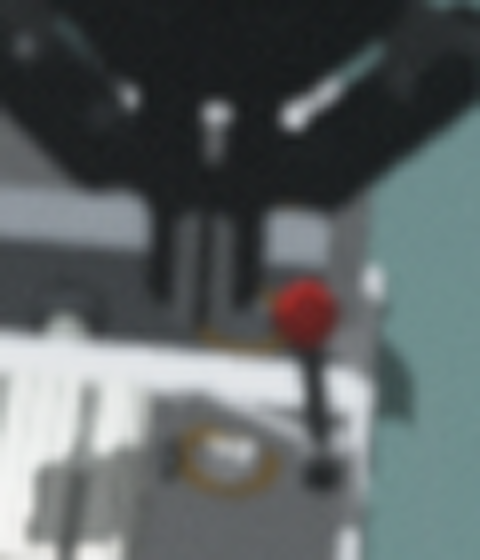

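Request:
move_arm:
  moves:
    - [0,0,15,0]
    - [0,0,20,0]
    - [0,-4,20,0]
    - [0,-10,20,0]
    - [0,-16,20,0]
    - [0,-22,20,0]
    - [0,-28,21,0]
    - [0,-33,22,0]
    - [0,-37,23,0]
    - [0,-37,23,0]

```text
time_s: 7.35
position: [0.4747, 0.2248, 0.0805]
tool_rot: [[0.085, 0.996, -0.001], [0.996, -0.085, -0.0], [-0.0, -0.001, -1.0]]
ft_force: [0.7, 0.0, -0.0]
grip_width: -0.0
```

```bash
python3 latch.py l3
```

```text
t 7.35 pos [0.4747 0.2248 0.0805] unit [-74.8 127.9  80.5] yawy -4.86 z [-0.001 -0.    -1.   ] F [ 0.7  0.  -0. ] M [ 0.01 -0.02 -0.05] w -0.0 q [12.4 26.8 89.2 -0.  64.1 17.3]
side [([292.0, 337.3], 0.57), ([264.0, 316.2], 0.57)]
top [([259.7, 149.6], 0.39)]
0 [[291.3 306.2]] [[233.9 150.9]]
0.25 [[289.7 311.9]] [[238.6 149.8]]
0.6 [[289.4 320.9]] [[246.2 148.7]]
0.8 [[290.2 326. ]] [[250.7 148.3]]
1.0 [[291.7 330.9]] [[255.1 148.3]]
1.1 [[292.7 333.1]] [[257.2 148.3]]
1.22 [[294.1 335.7]] [[259.6 148.5]]
```

View pics/side_l3.png

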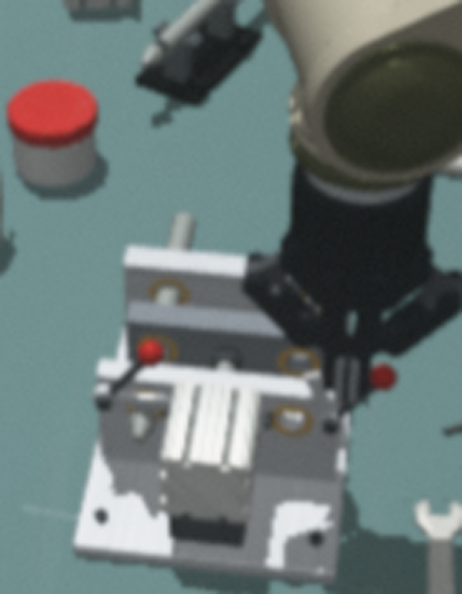

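Run:
```python
from h import *
st();s=env.observe();P=np.array(s["position"])
for dz in(0,.01,.02,.03): print(dz,proj("side",P+[0,0.011,dz]).round(1))
im=env.get_image("side")[:,:,::-1]
cv2.imwrite("pics/cl4.png",cv2.resize(im[260:325,295:355],None,fx=9,fy=9,interpolation=cv2.INTER_CUBIC))
```

```text
t 7.55 pos [0.4755 0.2248 0.0806] unit [-74.  127.9  80.6] yawy -4.87 z [-0. -0. -1.] F [ 0.6  0.1 -0.2] M [ 0.03 -0.    0.01] w -0.0 q [12.4 26.8 89.1 -0.  64.1 17.3]
0 [[311.3 322.5]]
0.01 [[307.8 322.8]]
0.02 [[304.3 323. ]]
0.03 [[300.7 323.3]]
```

View pics/cl4.png

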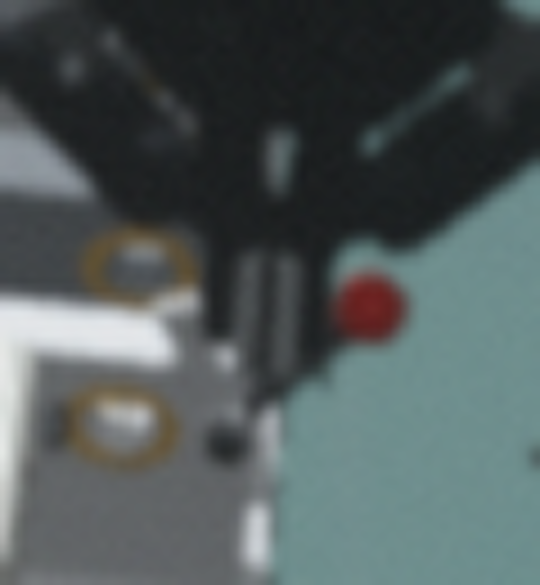

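```bash
cat > rod.py <<'E'
from h import *
for c in("top","side"):
    im=env.get_image(c)
    L=env.silhouettes(c,"rod_center")
    for d in L[:2]:
        m=d["region"].astype(np.uint8); ys,xs=np.nonzero(m); print(c,d["conf"],m.sum(),xs.min(),xs.max(),ys.min(),ys.max())
    if c=="top" and L:
        m=L[0]["region"]; r,cc=np.nonzero(m)
        W=np.array([onplane("top",(a,b),.055) for a,b in zip(r,cc)])[:,:2]
        mu=W.mean(0);u,s,v=np.linalg.svd(W-mu);d=v[0]*np.sign(v[0][1]);t=(W-mu)@d
        print("axis yaw",np.degrees(np.arctan2(-d[0],d[1])),"len",t.max()-t.min(),"mid",mu+d*(t.max()+t.min())/2, "w",np.ptp((W-mu)@v[1]))
im=env.get_image("top")[170:240,305:405,::-1]
cv2.imwrite("pics/rt.png",cv2.resize(im,None,fx=7,fy=7,interpolation=cv2.INTER_CUBIC))
im=env.get_image("side")[155:215,250:310,::-1]
cv2.imwrite("pics/rs.png",cv2.resize(im,None,fx=9,fy=9,interpolation=cv2.INTER_CUBIC))
for n in("rod_nose","rod_collar","rod_grip","rod_center"):
    print(n,[(c,np.round(d["point"],1),round(d["conf"],2)) for c in("top","side") for d in env.tip_of(c,n)[:1]])
E
python3 rod.py
```

```text
top 0.95 559 320 395 186 227
axis yaw -29.033319609370984 len 0.19732156649662014 mid [ 0.57055701 -0.25198113] w 0.024434030693412462
side 0.63 303 264 300 163 199
rod_nose [('top', array([189. , 317.2]), 0.6), ('side', array([198.6, 264.7]), 0.53)]
rod_collar [('top', array([214. , 375.2]), 0.92), ('side', array([173.5, 291.4]), 0.62)]
rod_grip [('top', array([221.7, 382.8]), 0.61), ('side', array([166.7, 300.9]), 0.62)]
rod_center [('top', array([204.9, 357.2]), 0.61), ('side', array([292.5, 336.1]), 0.72)]
```

View pics/rt.png

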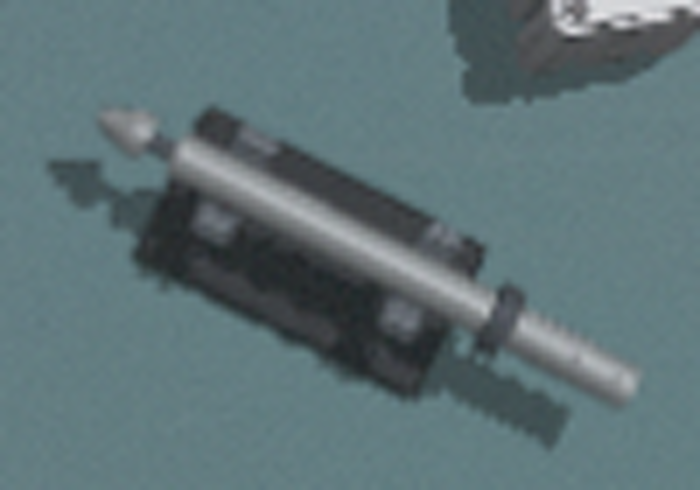

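View pics/rs.png

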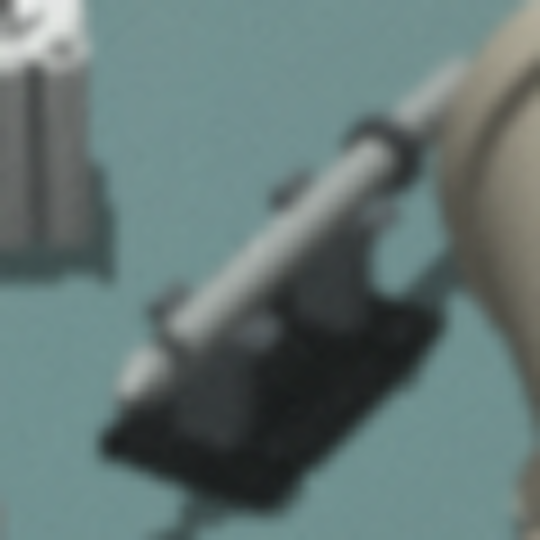

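Run:
```python
from h import *
n=onplane("top",(185.9,318.5),.052);c=onplane("top",(215.2,375.9),.052);t=onplane("top",(224.9,394.6),.052)
print(n,c,t,np.linalg.norm(n-t),np.degrees(np.arctan2(-(n-t)[0],(n-t)[1])))
d=np.array([.4853,.8744,0]);
for p,o in((n,-177),(c,-27),(t,23)): print(p+d*o/1000)
mid=np.array([.5705,-.252,.052]);print(mid-d*.077)
st()
```

```text
[ 0.6207741 -0.1620046  0.052    ] [ 0.54882271 -0.29452832  0.052     ] [ 0.52507795 -0.33779184  0.052     ] 0.2001472154965356 -28.563263762401036
[ 0.534876  -0.3167734  0.052    ]
[ 0.53571961 -0.31813712  0.052     ]
[ 0.53623985 -0.31768064  0.052     ]
[ 0.5331319 -0.3193288  0.052    ]
t 8.3 pos [0.4755 0.2248 0.0807] unit [-74.  128.   80.7] yawy -4.87 z [ 0. -0. -1.] F [0.1 0.3 0.7] M [ 0.03 -0.01  0.02] w 0.0003 q [12.4 26.8 89.1 -0.  64.1 17.3]
```

Request:
move_arm:
  moves:
    - [0,5,0,0]
    - [0,6,-40,0]
    - [0,6,-75,0]
    - [0,6,-75,0]

```text
time_s: 8.7
position: [0.4839, 0.2248, 0.1601]
tool_rot: [[0.085, 0.996, 0.009], [0.996, -0.085, 0.002], [0.003, 0.008, -1.0]]
ft_force: [-0.2, 0.4, -0.2]
grip_width: 0.0003
```

Run:
```python
from h import *
st();print(rel((.5345,-.317,.150),-28.8))
```

```text
t 8.7 pos [0.4839 0.2248 0.1601] unit [-65.7 128.7 160.1] yawy -4.87 z [ 0.009  0.002 -1.   ] F [-0.2  0.4 -0.2] M [ 0.04 -0.03 -0.03] w 0.0003 q [12.2 22.2 81.9 -0.  75.5 17.1]
(array([-535.6,   96.3,    9.5]), np.float64(0.4177))
```

Request:
move_arm:
  moves:
    - [-100,18,0,0.08]
    - [-535.5,97,5,0.418]
    - [-535.5,97,5,0.418]
    - [-535.5,97,5,0.418]
    - [-535.5,97,5,0.418]
    - [-535.5,97,5,0.418]
    - [-535.5,97,5,0.418]
    - [-535.5,97,5,0.418]
    - [-535.5,97,5,0.418]
    - [-535.5,97,5,0.418]
    - [-535.5,97,5,0.418]
    - [-535.5,97,5,0.418]
    - [-535.5,97,5,0.418]
    - [-535.5,97,5,0.418]
  grip: 0

```text
time_s: 10.1
position: [0.5326, -0.3164, 0.1504]
tool_rot: [[0.481, 0.877, -0.001], [0.877, -0.481, 0.001], [0.0, -0.001, -1.0]]
ft_force: [0.2, 0.1, -0.1]
grip_width: 0.0851
```

Run:
```python
from h import *
st();print(rel((.5345,-.317,.060),-28.8))
for c in("side","top"):
    im=env.get_image(c)[:,:,::-1]; cv2.imwrite(f"pics/{c}2.png",im)
L=env.tip_of("side","latch_knob");print(L[:2])
```

```text
t 10.1 pos [ 0.5326 -0.3164  0.1504] unit [  29.1 -406.4  150.4] yawy -28.77 z [-0.001  0.001 -1.   ] F [ 0.2  0.1 -0.1] M [-0.03 -0.05 -0.02] w 0.0851 q [-41.7  31.2  67.8   0.   81.1 -12.9]
(array([ 0.4,  2. , 90.4]), np.float64(0.0004))
[{'point': [292.3, 336.8], 'conf': 0.67}]
```

View pics/side2.png

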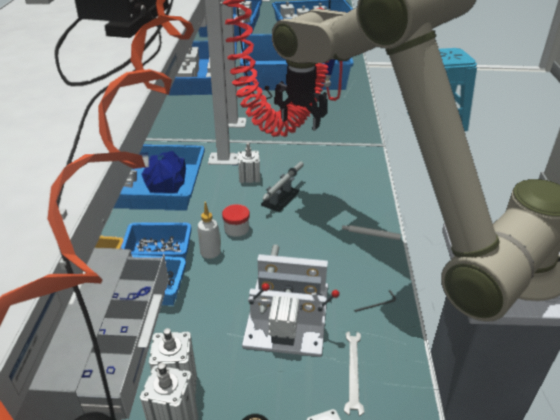

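View pics/top2.png

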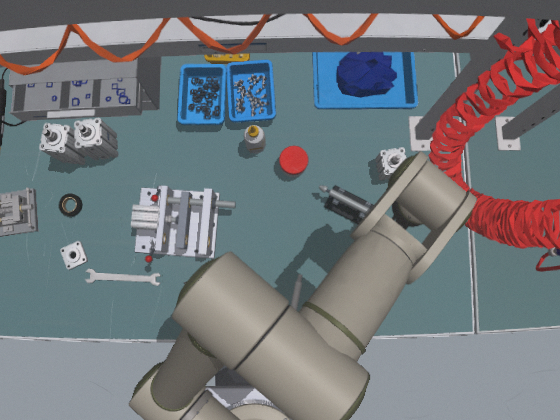

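Run:
```python
from h import *
s=env.observe();P=np.array(s["position"])
for dz in(0,.01,.02,.03,.04): print(dz,proj("side",P+[0,0,dz]).round(1))
im=env.get_image("side")[:,:,::-1]
cv2.imwrite("pics/cl5.png",cv2.resize(im[60:220,240:360],None,fx=3.7,fy=3.7,interpolation=cv2.INTER_CUBIC))
```

```text
0 [[137.  298.2]]
0.01 [[133.7 298.3]]
0.02 [[130.4 298.4]]
0.03 [[127.1 298.5]]
0.04 [[123.8 298.6]]
```

View pics/cl5.png

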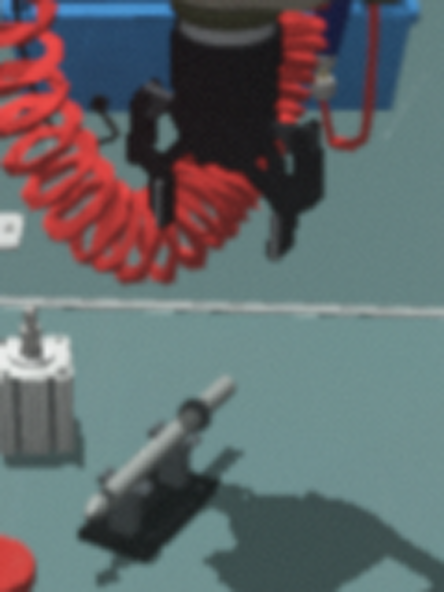

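Request:
move_arm:
  moves:
    - [0,2,40,0]
    - [0,2,85,0]
    - [0,2,90,0]
    - [0,2,90,0]
    - [0,2,90,0]
    - [0,2,90,0]

```text
time_s: 10.9
position: [0.5353, -0.3191, 0.063]
tool_rot: [[0.482, 0.876, 0.003], [0.876, -0.482, -0.003], [-0.001, 0.004, -1.0]]
ft_force: [1.2, 0.5, 0.0]
grip_width: 0.0851
```

```bash
cat > v.py <<'E'
from h import *
import sys
st();s=env.observe();P=np.array(s["position"]);print(env.grip_point_offset)
R=np.array(s["tool_rot"])
for dz in(0,.02,.04): print(dz,proj("side",P+[0,0,dz]+R[:,1]*.0425).round(1),proj("side",P+[0,0,dz]-R[:,1]*.0425).round(1))
im=env.get_image("side")[:,:,::-1]
cv2.imwrite(f"pics/{sys.argv[1]}.png",cv2.resize(im[100:220,240:350],None,fx=4.9,fy=4.9,interpolation=cv2.INTER_CUBIC))
E
python3 v.py cl6
```

```text
t 10.9 pos [ 0.5353 -0.3191  0.063 ] unit [  32.1 -408.8   63. ] yawy -28.81 z [ 0.003 -0.003 -1.   ] F [1.2 0.5 0. ] M [ 0.02 -0.    0.04] w 0.0851 q [-41.7  36.2  74.    0.   69.6 -12.9]
0.0187
0 [[159.6 283.5]] [[168.3 309.9]]
0.02 [[153.5 283.6]] [[162.2 310.2]]
0.04 [[147.4 283.6]] [[156.  310.5]]
```

View pics/cl6.png

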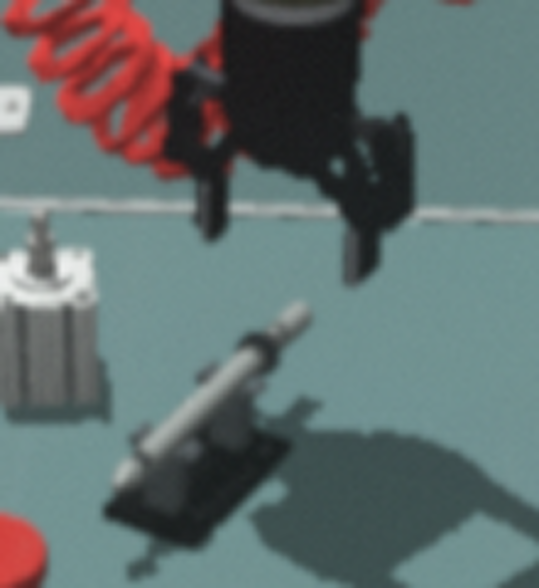

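Request:
move_arm:
  moves:
    - [0,0,20,0]
    - [0,0,40,0]
    - [0,0,45,0]
    - [0,0,45,0]
    - [0,0,45,0]

```text
time_s: 11.45
position: [0.535, -0.3189, 0.017]
tool_rot: [[0.482, 0.876, 0.001], [0.876, -0.482, -0.001], [-0.0, 0.002, -1.0]]
ft_force: [-0.2, -0.7, 0.1]
grip_width: 0.0858
```

```bash
python3 v.py cl7
```

```text
t 11.45 pos [ 0.535  -0.3189  0.017 ] unit [  31.7 -408.7   17. ] yawy -28.82 z [ 0.001 -0.001 -1.   ] F [-0.2 -0.7  0.1] M [ 0.02  0.04 -0.03] w 0.0858 q [-41.7  39.3  76.6  -0.   64.  -12.9]
0.0187
0 [[173.2 283.5]] [[182.1 309.4]]
0.02 [[167.4 283.6]] [[176.2 309.7]]
0.04 [[161.5 283.6]] [[170.2 310. ]]
```

View pics/cl7.png

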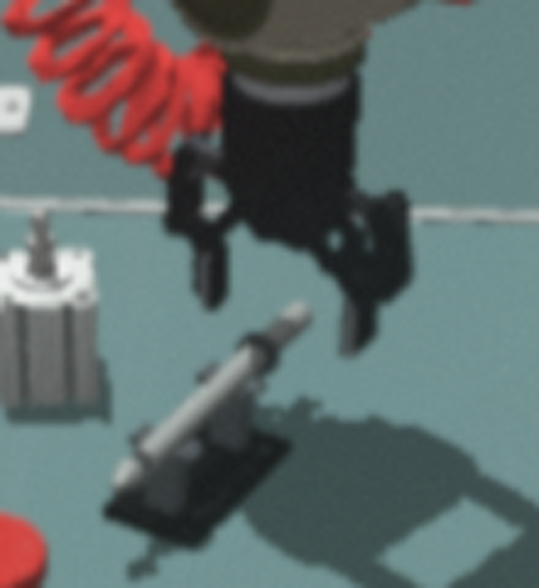

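Run:
```python
from h import *
im=env.get_image("top")[:,:,::-1]
cv2.imwrite("pics/t7.png",cv2.resize(im[150:270,300:460],None,fx=4.5,fy=4.5,interpolation=cv2.INTER_CUBIC))
```

```text
(no output)
```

View pics/t7.png

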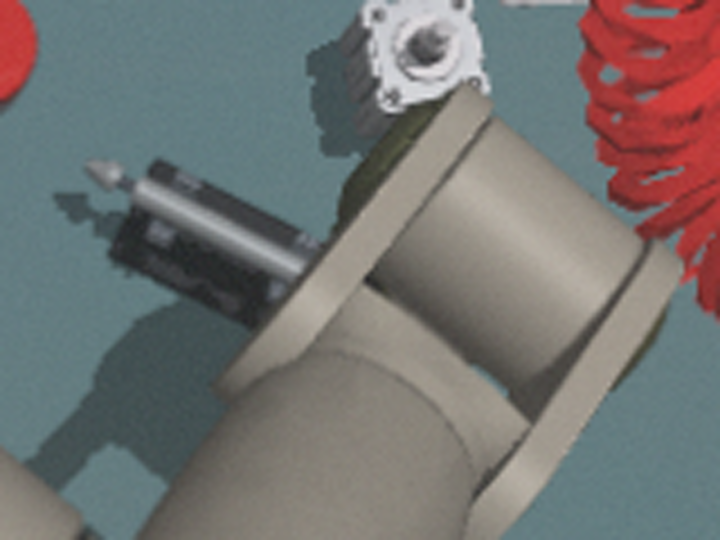

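Request:
move_arm:
  moves:
    - [3,0,4,0]
    - [3,0,4,0]
    - [3,0,4,0]
    - [3,0,4,0]
    - [3,0,4,0]
    - [3,0,4,0]
    - [3,0,4,0]
    - [3,0,4,0]
  grip: 1
  grip_force: 60

```text
time_s: 12.35
position: [0.5363, -0.3161, 0.012]
tool_rot: [[0.482, 0.876, 0.001], [0.876, -0.482, -0.001], [-0.0, 0.001, -1.0]]
ft_force: [2.5, -2.1, 1.5]
grip_width: 0.0142
```

```bash
python3 v.py cl8
```

```text
t 12.35 pos [ 0.5363 -0.3161  0.012 ] unit [  32.8 -405.8   12. ] yawy -28.83 z [ 0.001 -0.001 -1.   ] F [ 2.5 -2.1  1.5] M [-0.14 -0.53 -0.24] w 0.0142 q [-41.4  39.7  76.8   0.   63.4 -12.6]
0.0187
0 [[175.2 283. ]] [[184.1 308.9]]
0.02 [[169.4 283.1]] [[178.2 309.2]]
0.04 [[163.5 283.1]] [[172.2 309.4]]
```

View pics/cl8.png

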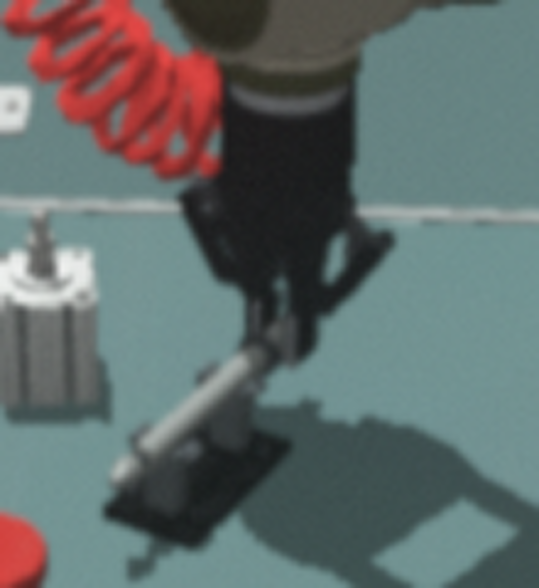

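Run:
```python
from h import *
im=env.get_image("side")[:,:,::-1]
cv2.imwrite("pics/cl9.png",cv2.resize(im[140:190,270:330],None,fx=12,fy=12,interpolation=cv2.INTER_CUBIC))
d=np.array([.4853,.8744,0]);g=np.array([.5345,-.317,.052])
for o in(-23,-11,0,11,23,31): print(o,proj("side",g+d*o/1000).round(1))
st()
```

```text
-23 [[163.8 300.8]]
-11 [[165.8 298.7]]
0 [[167.6 296.8]]
11 [[169.5 294.8]]
23 [[171.5 292.6]]
31 [[172.9 291.2]]
t 12.45 pos [ 0.5363 -0.3161  0.012 ] unit [  32.8 -405.8   12. ] yawy -28.83 z [ 0.001 -0.001 -1.   ] F [ 3.8 -1.7  1.5] M [-0.22 -0.54 -0.19] w 0.0141 q [-41.4  39.7  76.8   0.   63.4 -12.6]
```

View pics/cl9.png

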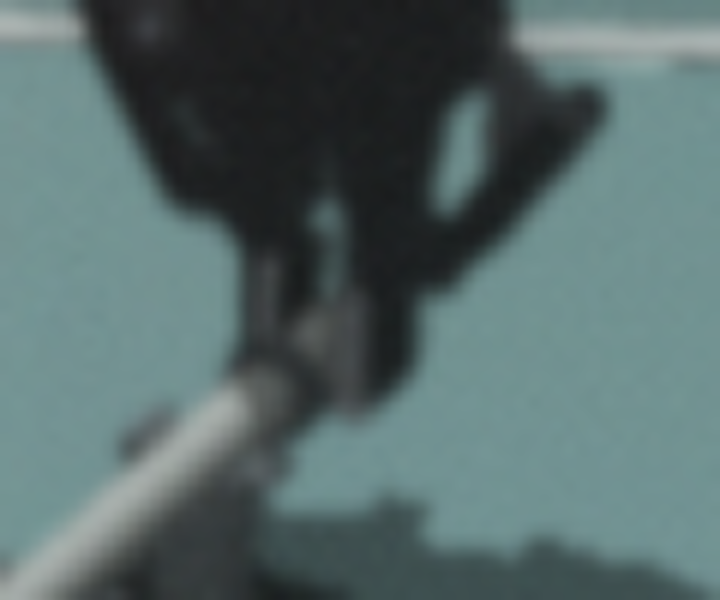

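Request:
move_arm:
  moves:
    - [0,0,-5,0]
    - [0,0,-15,0]
    - [0,0,-30,0]
    - [0,0,-48,0]
    - [0,0,-48,0]
    - [0,0,-48,0]
    - [0,0,-48,0]
  grip_force: 90

```text
time_s: 13.15
position: [0.5352, -0.3154, 0.0587]
tool_rot: [[0.482, 0.876, -0.002], [0.876, -0.482, 0.001], [0.0, -0.002, -1.0]]
ft_force: [-0.2, -0.0, -2.3]
grip_width: 0.0132
```

Run:
```python
from h import *
st();t=u2w((-45,-205,60));print(t,rel(t,np.degrees(U[2])))
for c in("side","top"):
    im=env.get_image(c)[:,:,::-1]
    cr=im[110:220,240:350] if c=="side" else im[150:270,300:450]
    cv2.imwrite(f"pics/g_{c}.png",cv2.resize(cr,None,fx=5,fy=5,interpolation=cv2.INTER_CUBIC))
```

```text
t 13.15 pos [ 0.5352 -0.3154  0.0587] unit [  31.7 -405.1   58.7] yawy -28.82 z [-0.002  0.001 -1.   ] F [-0.2 -0.  -2.3] M [-0.1   0.05 -0.  ] w 0.0132 q [-41.4  36.5  74.3  -0.   69.4 -12.6]
[ 0.47595823 -0.10940834  0.06      ] (array([ 151.9, -151.2,   -0.9]), np.float64(-0.4174))
```

View pics/g_side.png

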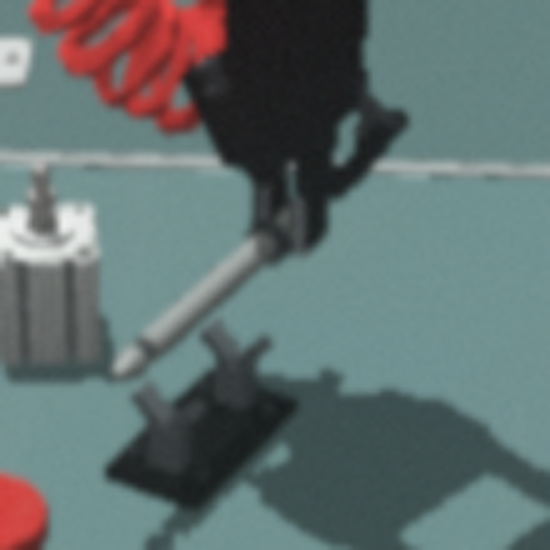

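View pics/g_top.png

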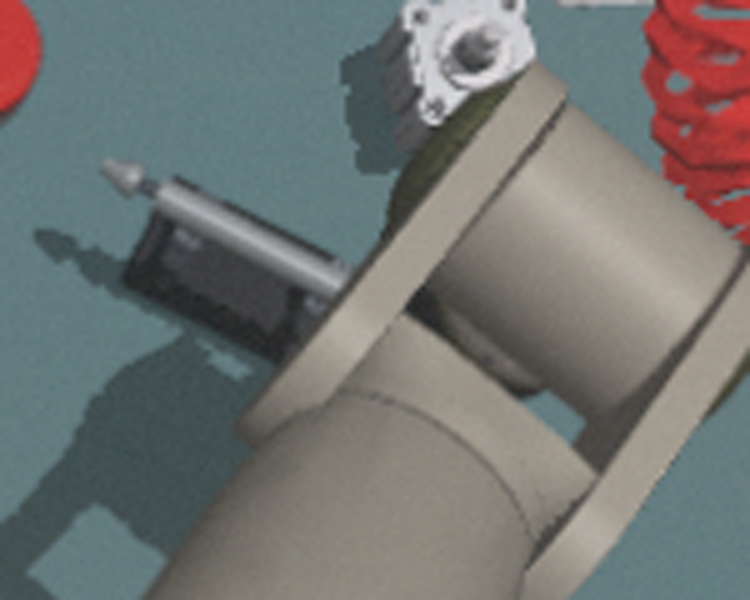

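Run:
```python
from h import *
env.get_image("side");env.get_image("top")
X,f=tri([("side",(183.9,263.1)),("top",(181.9,320.1))]);print(X,f)
o={}
for n in("rod_nose","rod_collar"):
    o=[(c,d["point"]) for c in("side","top") for d in env.tip_of(c,n)[:1]];print(n,o)
    if len(o)==2: print(tri(o))
s=env.observe();R=np.array(s["tool_rot"]);P=np.array(s["position"])
print("pred nose",P+[0,0,.04]+R[:,0]*.175, "pitch view", R.T@(X-P))
for z in(.089,.099,.109): print(z,proj("side",(P+R[:,0]*.175)*[1,1,0]+[0,0,z]),proj("top",(P+R[:,0]*.175)*[1,1,0]+[0,0,z]))
```

```text
[ 0.61947084 -0.16215281  0.10214516] [-0.12947171 -0.59715448  0.54513127 -0.02051357]
rod_nose [('side', [185.9, 264.2]), ('top', [184.6, 317.0])]
(array([ 0.61485067, -0.15515903,  0.10067527]), array([-0.00882777, -0.04119346,  0.03773254, -0.00147584]))
rod_collar [('side', [159.4, 293.5])]
pred nose [ 0.62015318 -0.16245159  0.09955885] pitch view [ 0.17493437 -0.00075489 -0.04258608]
0.089 [[187.9463719  262.32624468]] [[183.22883028 319.79622732]]
0.099 [[184.71721203 262.2614831 ]] [[182.40656211 320.10455464]]
0.109 [[181.45905201 262.19618367]] [[181.57051136 320.41801631]]
```

Request:
move_arm:
  moves:
    - [30,-30,0,-0.08]
    - [61,-60,0,-0.17]
    - [91,-91,0,-0.25]
    - [122,-121,0,-0.34]
    - [152,-151,0,-0.4174]
    - [152,-151,0,-0.4174]
    - [152,-151,20,-0.4174]
    - [152,-151,34,-0.4174]
    - [152,-151,34,-0.4174]
    - [152,-151,34,-0.4174]

```text
time_s: 14.55
position: [0.4771, -0.1102, 0.026]
tool_rot: [[0.086, 0.996, 0.0], [0.996, -0.086, -0.0], [-0.0, 0.0, -1.0]]
ft_force: [0.9, 0.4, -2.3]
grip_width: 0.013
```

```bash
cat > ins.py <<'E'
from h import *
import sys
st();s=env.observe();R=np.array(s["tool_rot"]);P=np.array(s["position"])
N=P+[0,0,.04]+R[:,0]*.175; print("pred nose unit",w2u(N).round(1),proj("side",N).round(1),proj("top",N).round(1))
for c in("side","top"):
    im=env.get_image(c)[:,:,::-1]
    cr=im[200:330,230:360] if c=="side" else im[180:270,150:300]
    k=4.5 if c=="side" else 5.2
    cv2.imwrite(f"pics/{sys.argv[1]}_{c}.png",cv2.resize(cr,None,fx=k,fy=k,interpolation=cv2.INTER_CUBIC))
E
python3 ins.py i1
python3 - <<'E'
from h import *
t=u2w((-45,-205,25));print(rel(t,np.degrees(U[2])))
E
```

```text
t 14.55 pos [ 0.4771 -0.1102  0.026 ] unit [ -43.8 -205.7   26. ] yawy -4.93 z [ 0. -0. -1.] F [ 0.9  0.4 -2.3] M [-0.16  0.04  0.01] w 0.013 q [-26.9  28.6  98.4  -0.   53.  -22. ]
pred nose unit [-43.7 -30.7  66. ] [[256.9 313.1]] [[242.  221.7]]
(array([ 0.7, -1.5,  1.4]), np.float64(-0.0004))
```

View pics/i1_side.png

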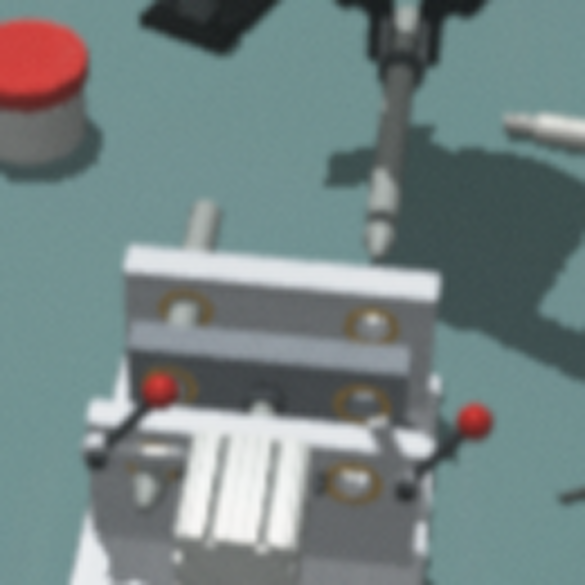

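View pics/i1_top.png

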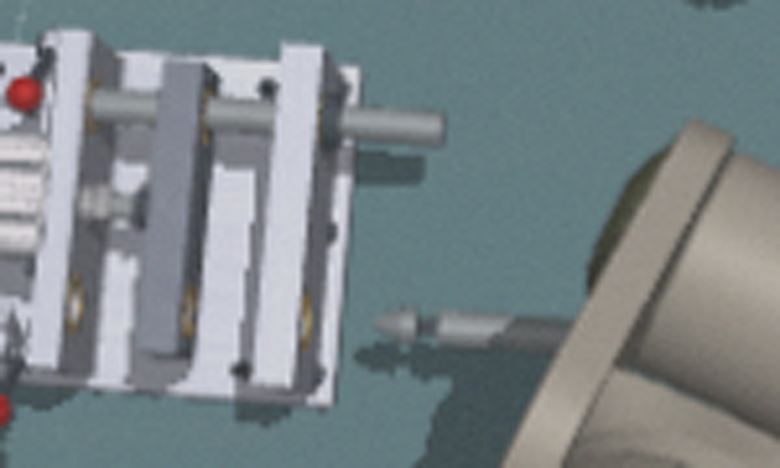

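Run:
```python
from h import *
g=env.get_image("top").astype(float)
X,f=tri([("side",(255.1,313.3)),("top",(241.4,221.6))]);print(w2u(X),f)
hs=env.get_image("side").astype(float)
# print red-ish profiles: saturation-like metric (G - R): background teal
def prof(im,sl): 
    a=im[sl].reshape(-1,3); return np.round(a[:,1]-a[:,0]).astype(int)
for col in(222,226,230): print("fit",col,prof(g,np.s_[196:212,col]),)
for col in(237,241,244): print("rod",col,prof(g,np.s_[234:252,col]))
for y,xs in((-40,45),(-30,45)): print(y,proj("top",u2w((xs,y,65))),proj("side",u2w((xs,y,65))))
for y in(-75,-65): print(y,proj("top",u2w((-45,y,65))),proj("side",u2w((-45,y,65))))
```

```text
[-43.38862738 -30.91738974  71.27918124] [-0.03878829 -0.26691508  0.27668656 -0.02456089]
fit 222 [27 26 26 24 15  5  6  3  5  4  0 12 23 14 13 13]
fit 226 [25 25 27 24 19  5  4  4  5  6  3 14 26 20 15 14]
fit 230 [27 27 27 28 22  8  5  5  5  6  2  7 20 24 14 12]
rod 237 [26 25 25 26 27 17  6  5  3  4  2  3  3 14 14 15 12 14]
rod 241 [25 26 23 25 24 20  8  4  4  4  3  5  4 11 14 14 15 13]
rod 244 [24 22 24 27 25 24 12  5  4  3  2  5  3  8 14 13 13 13]
-40 [[204.08720346 228.8921836 ]] [[250.93500883 274.11552831]]
-30 [[203.8044472  224.60293227]] [[253.90649882 273.51178516]]
-75 [[243.91128535 240.95631928]] [[244.21411959 315.13743693]]
-65 [[243.61126944 236.61117467]] [[247.09853516 314.80490093]]
```

Request:
move_arm:
  moves:
    - [0,-1.3,3,0]
    - [10,-1.3,3,0]
    - [20,-1.3,3,0]
    - [28,-1.3,3,0]
    - [34,-1.3,3,0]
    - [38,-1.3,3,0]
    - [40,-1.3,3,0]
    - [40,-1.3,3,0]

```text
time_s: 15.55
position: [0.479, -0.0697, 0.0228]
tool_rot: [[0.085, 0.996, 0.0], [0.996, -0.085, -0.0], [-0.0, 0.0, -1.0]]
ft_force: [0.2, -0.1, -2.0]
grip_width: 0.0128
```

```bash
python3 ins.py i2
```

```text
t 15.55 pos [ 0.479  -0.0697  0.0228] unit [ -45.3 -165.2   22.8] yawy -4.89 z [ 0. -0. -1.] F [ 0.2 -0.1 -2. ] M [-0.09  0.    0.03] w 0.0128 q [-22.3  28.5  99.4   0.   52.1 -17.4]
pred nose unit [-45.4   9.8  62.8] [[270.7 312.3]] [[241.6 204.4]]
```

View pics/i2_side.png

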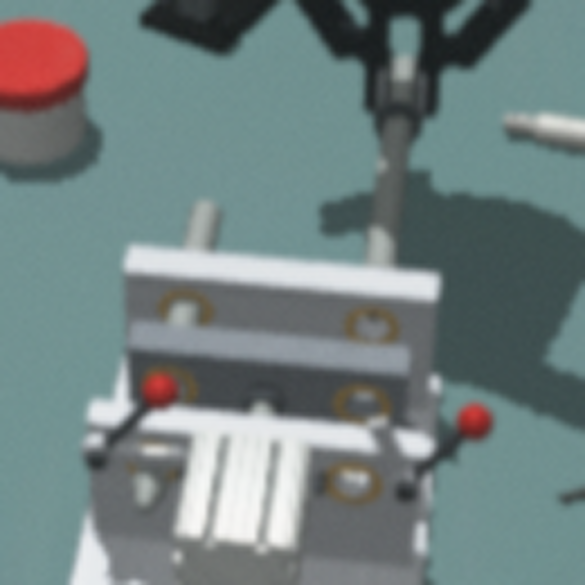

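View pics/i2_top.png

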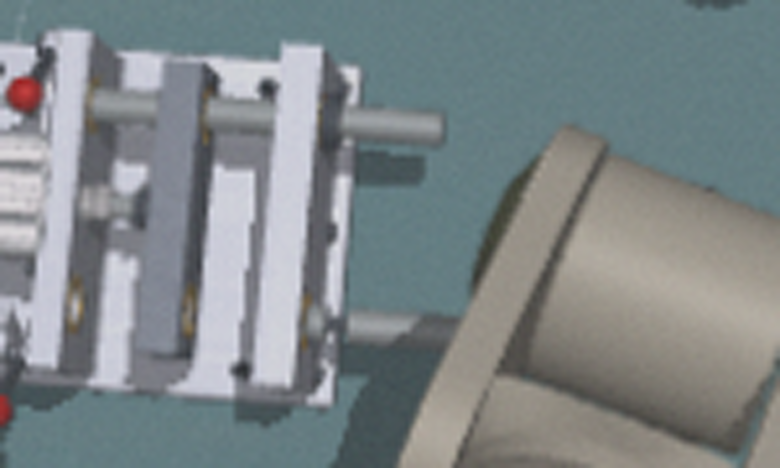

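Request:
move_arm:
  moves:
    - [2,0,0,0]
    - [4,0,0,0]
    - [6,0,0,0]
    - [8,0,0,0]
    - [8,0,0,0]

```text
time_s: 16.15
position: [0.4797, -0.0616, 0.0228]
tool_rot: [[0.085, 0.996, 0.0], [0.996, -0.085, 0.0], [0.0, 0.0, -1.0]]
ft_force: [0.9, 0.2, -1.6]
grip_width: 0.0129
```

```bash
python3 -c "from h import *;st()"
```

```text
t 16.15 pos [ 0.4797 -0.0616  0.0228] unit [ -45.4 -157.    22.8] yawy -4.9 z [ 0.  0. -1.] F [ 0.9  0.2 -1.6] M [ 0.09 -0.01  0.  ] w 0.0129 q [-21.4  28.4  99.5   0.   52.  -16.5]
```

Request:
move_arm:
  moves:
    - [0,0,-1,0]
    - [3,0,-1,0]
    - [6,0,-1,0]
    - [9,0,-1,0]
    - [12,0,-1,0]
    - [15,0,-1,0]
    - [15,0,-1,0]

```text
time_s: 16.85
position: [0.481, -0.0465, 0.0237]
tool_rot: [[0.085, 0.996, 0.0], [0.996, -0.085, 0.0], [0.0, 0.0, -1.0]]
ft_force: [0.5, 0.5, -1.0]
grip_width: 0.0132
```

```bash
python3 -c "from h import *;st()"
```

```text
t 16.85 pos [ 0.481  -0.0465  0.0237] unit [ -45.4 -141.9   23.7] yawy -4.88 z [ 0.  0. -1.] F [ 0.5  0.5 -1. ] M [ 0.07 -0.08 -0.03] w 0.0132 q [-19.6  28.3  99.5   0.   52.2 -14.7]
```

Request:
move_arm:
  moves:
    - [3,0,-1,0]
    - [7,0,-1,0]
    - [11,0,-1,0]
    - [15,0,-1,0]
    - [19,0,-1,0]
    - [23,0,-1,0]
    - [27,0,-1,0]
    - [31,0,-1,0]
    - [31,0,-1,0]

```text
time_s: 17.75
position: [0.4836, -0.0156, 0.0247]
tool_rot: [[0.085, 0.996, 0.0], [0.996, -0.085, 0.0], [0.0, 0.0, -1.0]]
ft_force: [-0.6, -0.5, -2.2]
grip_width: 0.0133
```

```bash
python3 ins.py i3
```

```text
t 17.75 pos [ 0.4836 -0.0156  0.0247] unit [ -45.4 -110.8   24.7] yawy -4.88 z [ 0.  0. -1.] F [-0.6 -0.5 -2.2] M [-0.08 -0.01  0.  ] w 0.0133 q [-15.9  28.3  99.4   0.   52.4 -11. ]
pred nose unit [-45.5  64.2  64.8] [[288.  310.3]] [[239.9 181. ]]
```

View pics/i3_side.png

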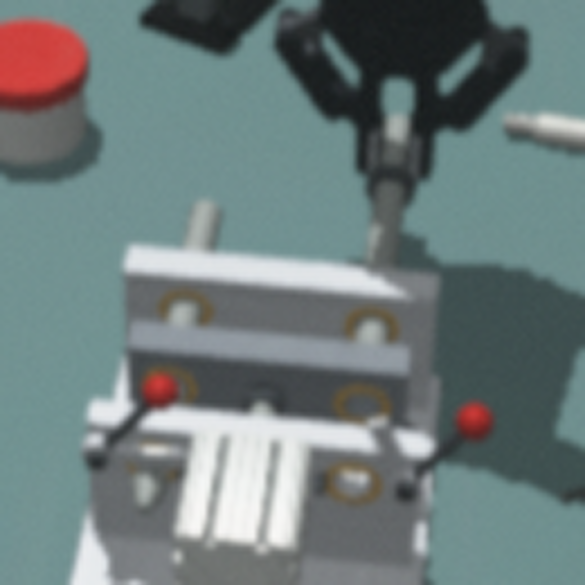

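View pics/i3_top.png

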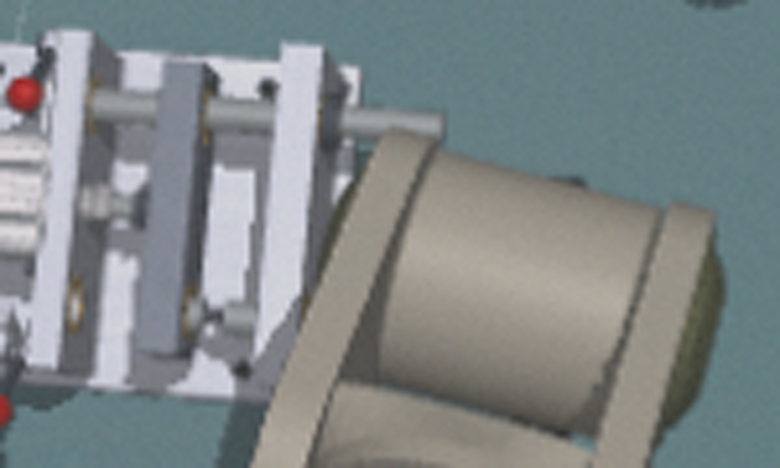

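Request:
move_arm:
  moves:
    - [5,0,0,0]
    - [10,0,0,0]
    - [15,0,0,0]
    - [20,0,0,0]
    - [25,0,0,0]
    - [30,0,0,0]
    - [35,0,0,0]
    - [35,0,0,0]

```text
time_s: 18.65
position: [0.4867, 0.0195, 0.0248]
tool_rot: [[0.085, 0.996, 0.0], [0.996, -0.085, 0.0], [0.0, 0.0, -1.0]]
ft_force: [0.8, 0.1, -2.3]
grip_width: 0.013
```

```bash
python3 -c "from h import *;st()"
```

```text
t 18.65 pos [0.4867 0.0195 0.0248] unit [-45.3 -75.7  24.8] yawy -4.87 z [ 0.  0. -1.] F [ 0.8  0.1 -2.3] M [-0.08 -0.03 -0.07] w 0.013 q [-11.7  28.5  98.9   0.   52.6  -6.8]
```

Request:
move_arm:
  moves:
    - [4,0,0,0]
    - [8,0,0,0]
    - [12,0,0,0]
    - [16,0,0,0]
    - [20,0,0,0]
    - [20,0,0,0]

```text
time_s: 19.25
position: [0.4884, 0.0393, 0.0248]
tool_rot: [[0.085, 0.996, 0.0], [0.996, -0.085, 0.0], [0.0, 0.0, -1.0]]
ft_force: [1.4, 0.0, -1.6]
grip_width: 0.0129
```

```bash
python3 ins.py i4
```

```text
t 19.25 pos [0.4884 0.0393 0.0248] unit [-45.3 -55.8  24.8] yawy -4.88 z [ 0.  0. -1.] F [ 1.4  0.  -1.6] M [ 0.02 -0.17 -0.1 ] w 0.0129 q [-9.3 28.7 98.4  0.  52.9 -4.4]
pred nose unit [-45.3 119.2  64.8] [[307.7 308. ]] [[238.1 157.7]]
```

View pics/i4_side.png

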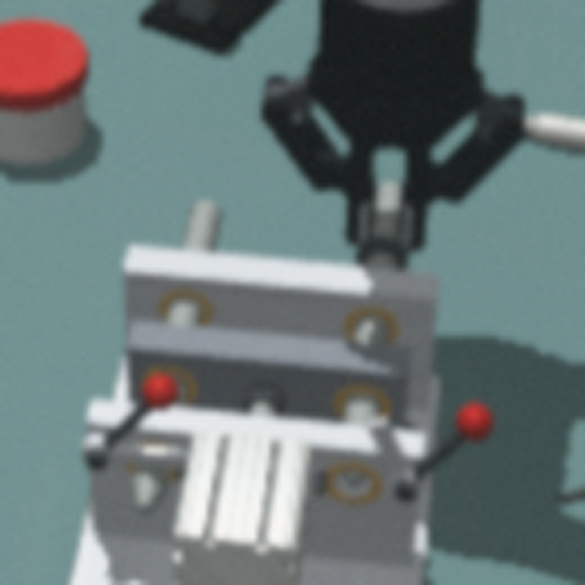

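View pics/i4_top.png

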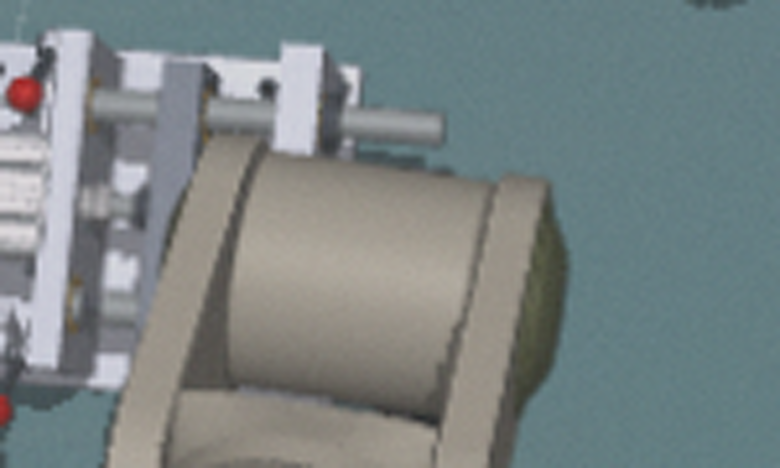

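Request:
move_arm:
  moves:
    - [4,0,0,0]
    - [8,0,0,0]
    - [12,0,0,0]
    - [16,0,0,0]
    - [20,0,0,0]
    - [22,0,0,0]
    - [22,0,0,0]

```text
time_s: 20.05
position: [0.4904, 0.0611, 0.0248]
tool_rot: [[0.085, 0.996, 0.001], [0.996, -0.085, 0.0], [0.0, 0.0, -1.0]]
ft_force: [3.2, 0.9, -0.8]
grip_width: 0.0134
```

```bash
python3 -c "from h import *;st()"
```

```text
t 20.05 pos [0.4904 0.0611 0.0248] unit [-45.2 -33.9  24.8] yawy -4.9 z [ 0.001  0.    -1.   ] F [ 3.2  0.9 -0.8] M [ 0.14 -0.5  -0.1 ] w 0.0134 q [-6.7 29.  97.8  0.  53.2 -1.8]
```

Request:
move_arm:
  moves:
    - [1,0.7,-0.4,0]
    - [2,0.7,-0.4,0]
    - [3,0.7,-0.4,0]
    - [4,0.7,-0.4,0]
    - [5,0.7,-0.4,0]
    - [5,0.7,-0.4,0]

```text
time_s: 20.65
position: [0.4911, 0.0657, 0.025]
tool_rot: [[0.085, 0.996, -0.0], [0.996, -0.085, 0.0], [0.0, -0.001, -1.0]]
ft_force: [-0.7, 0.7, -1.6]
grip_width: 0.0134
```

```bash
python3 -c "from h import *;st()"
```

```text
t 20.65 pos [0.4911 0.0657 0.025 ] unit [-44.9 -29.2  25. ] yawy -4.89 z [-0.  0. -1.] F [-0.7  0.7 -1.6] M [-0.11  0.03  0.06] w 0.0134 q [-6.1 29.1 97.5  0.  53.4 -1.2]
```

No contact along the bore yet; continue until the collar meets the plate.

Request:
move_arm:
  moves:
    - [1,0,0,0]
    - [2,0,0,0]
    - [3,0,0,0]
    - [3,0,0,0]

```text
time_s: 21.05
position: [0.4913, 0.0665, 0.025]
tool_rot: [[0.085, 0.996, -0.001], [0.996, -0.085, -0.004], [-0.004, -0.001, -1.0]]
ft_force: [-3.7, -14.9, -1.2]
grip_width: 0.0132
```

```bash
python3 ins.py i5
```

```text
t 21.05 pos [0.4913 0.0665 0.025 ] unit [-44.8 -28.4  25. ] yawy -4.85 z [-0.001 -0.004 -1.   ] F [ -3.7 -14.9  -1.2] M [-2.4   0.41  0.16] w 0.0132 q [-5.9 29.1 97.4 -0.3 53.5 -0.9]
pred nose unit [-44.9 146.6  64.4] [[318.3 306.5]] [[237.1 146.2]]
```

View pics/i5_side.png

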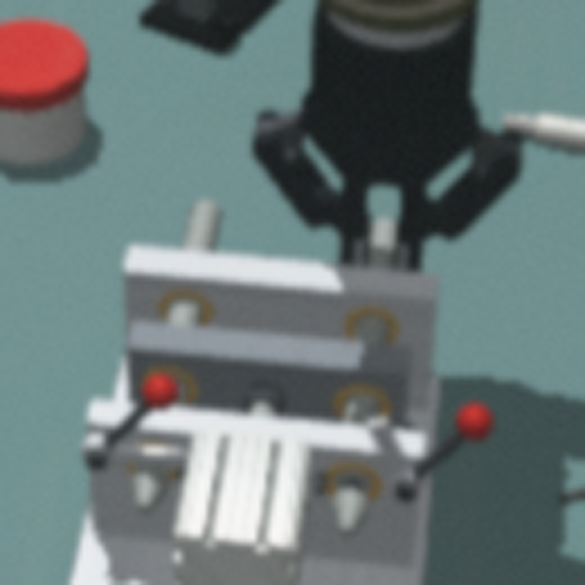

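Request:
move_arm:
  moves:
    - [-1.5,0,0,0]
    - [-1.5,0,0,0]
    - [-1.5,0,0,0]

```text
time_s: 21.45
position: [0.4913, 0.0665, 0.0251]
tool_rot: [[0.085, 0.996, -0.0], [0.996, -0.085, -0.001], [-0.001, -0.0, -1.0]]
ft_force: [-0.6, -6.1, -2.8]
grip_width: 0.013
```

Request:
move_arm:
  moves:
    - [0,0,0,0]
    - [0,0,0,0]
    - [0,0,0,0]
    - [0,0,0,0]
    - [0,0,0,0]
    - [0,0,0,0]
  grip: 0

```text
time_s: 22.05
position: [0.4914, 0.0671, 0.0251]
tool_rot: [[0.085, 0.996, 0.0], [0.996, -0.085, 0.0], [0.0, 0.0, -1.0]]
ft_force: [-0.5, -1.0, 0.7]
grip_width: 0.0853
```

```bash
python3 ins.py i6
```

```text
t 22.05 pos [0.4914 0.0671 0.0251] unit [-44.7 -27.8  25.1] yawy -4.9 z [ 0.  0. -1.] F [-0.5 -1.   0.7] M [-0.    0.    0.03] w 0.0853 q [-5.9 29.1 97.4  0.  53.5 -1. ]
pred nose unit [-44.7 147.2  65.1] [[318.2 306.4]] [[237.  145.9]]
```

View pics/i6_side.png

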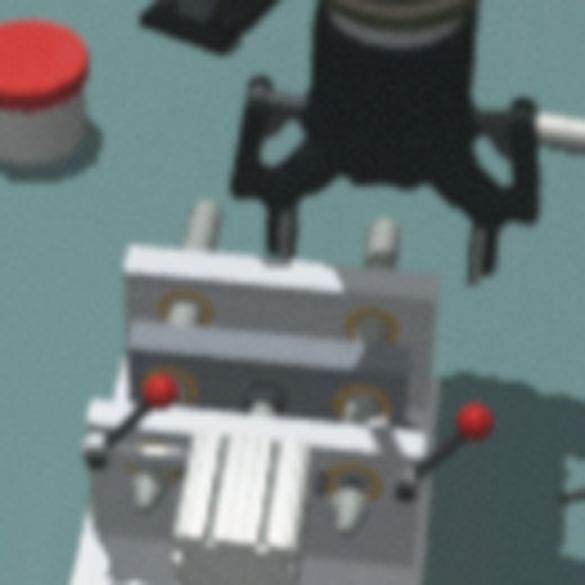

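Request:
move_arm:
  moves:
    - [0,0,-50,0]
    - [0,0,-100,0]
    - [0,0,-135,0]
    - [0,0,-135,0]
    - [0,0,-135,0]

```text
time_s: 22.65
position: [0.4914, 0.0671, 0.1603]
tool_rot: [[0.085, 0.996, 0.001], [0.996, -0.085, -0.0], [0.0, 0.001, -1.0]]
ft_force: [-0.3, -0.4, -0.4]
grip_width: 0.0857
```

Run:
```python
from h import *
st();print(rel(u2w((-132,130,150)),np.degrees(U[2])))
```

```text
t 22.65 pos [0.4914 0.0671 0.1603] unit [-44.7 -27.9 160.3] yawy -4.9 z [ 0.001 -0.    -1.   ] F [-0.3 -0.4 -0.4] M [ 0.   -0.01 -0.  ] w 0.0857 q [-5.9 18.8 87.3  0.  73.9 -1. ]
(array([157.8, -87.3,  10.2]), np.float64(-0.0001))
```

Request:
move_arm:
  moves:
    - [20,-45,0,0]
    - [50,-87,0,0]
    - [98,-87,0,0]
    - [145,-87,0,0]
    - [158,-87,0,0]
    - [158,-87,40,0]
    - [158,-87,80,0]
    - [158,-87,80,0]
    - [158,-87,80,0]
  grip: 1

```text
time_s: 23.55
position: [0.4181, 0.2315, 0.08]
tool_rot: [[0.086, 0.996, -0.002], [0.996, -0.086, -0.001], [-0.001, -0.002, -1.0]]
ft_force: [0.0, -0.1, -0.2]
grip_width: 0.0001
```

```bash
python3 latch.py c1
```

```text
t 23.55 pos [0.4181 0.2315 0.08  ] unit [-131.7  129.7   80. ] yawy -4.93 z [-0.002 -0.001 -1.   ] F [ 0.  -0.1 -0.2] M [ 0.02 -0.02  0.01] w 0.0001 q [14.7 22.9 96.5 -0.  60.7 19.7]
side [([291.1, 332.5], 0.61)]
top [([255.9, 146.3], 0.41), ([245.5, 154.9], 0.25)]
0 [[291.3 306.2]] [[233.9 150.9]]
0.25 [[289.7 311.9]] [[238.6 149.8]]
0.6 [[289.4 320.9]] [[246.2 148.7]]
0.8 [[290.2 326. ]] [[250.7 148.3]]
1.0 [[291.7 330.9]] [[255.1 148.3]]
1.1 [[292.7 333.1]] [[257.2 148.3]]
1.22 [[294.1 335.7]] [[259.6 148.5]]
```

View pics/side_c1.png

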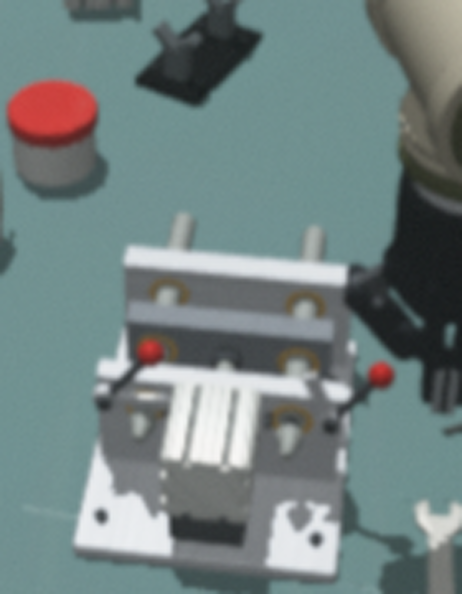

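Request:
move_arm:
  moves:
    - [0,8,0,0]
    - [0,16,0,0]
    - [0,24,0,0]
    - [0,32,0,0]
    - [0,40,0,0]
    - [0,48,0,0]
    - [0,55,0,0]
    - [0,60,0,0]
    - [0,64,0,0]
    - [0,66,0,0]
    - [0,66,0,0]

```text
time_s: 24.85
position: [0.4842, 0.2262, 0.0801]
tool_rot: [[0.086, 0.996, 0.0], [0.996, -0.086, -0.0], [-0.0, 0.0, -1.0]]
ft_force: [-0.4, -0.6, -0.3]
grip_width: -0.0002
```

```bash
python3 latch.py c2
```

```text
t 24.85 pos [0.4842 0.2262 0.0801] unit [-65.4 130.1  80.1] yawy -4.91 z [ 0. -0. -1.] F [-0.4 -0.6 -0.3] M [-0.01  0.04 -0.02] w -0.0002 q [12.3 27.6 87.8 -0.  64.6 17.3]
side [([176.9, 246.9], 0.55), ([292.0, 309.5], 0.52)]
top [([238.7, 151.0], 0.6), ([143.9, 257.9], 0.42)]
0 [[291.3 306.2]] [[233.9 150.9]]
0.25 [[289.7 311.9]] [[238.6 149.8]]
0.6 [[289.4 320.9]] [[246.2 148.7]]
0.8 [[290.2 326. ]] [[250.7 148.3]]
1.0 [[291.7 330.9]] [[255.1 148.3]]
1.1 [[292.7 333.1]] [[257.2 148.3]]
1.22 [[294.1 335.7]] [[259.6 148.5]]
```

View pics/side_c2.png

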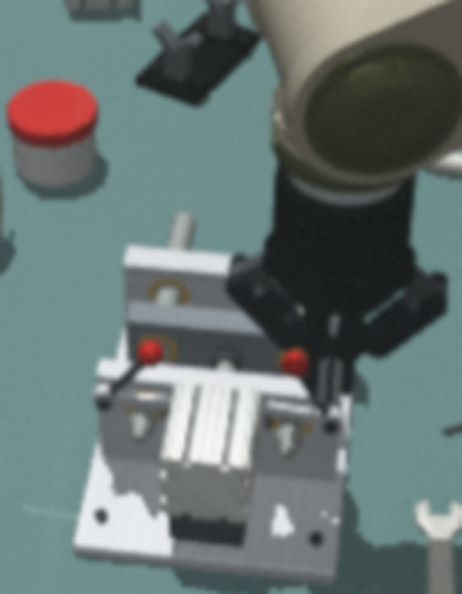

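Request:
move_arm:
  moves:
    - [0,1,0,0]
    - [0,2,0,0]
    - [0,3,0,0]
    - [0,4,0,0]
    - [0,5,0,0]
    - [0,5,0,0]

```text
time_s: 25.65
position: [0.4892, 0.2258, 0.0801]
tool_rot: [[0.086, 0.996, 0.0], [0.996, -0.086, -0.0], [-0.0, 0.0, -1.0]]
ft_force: [-1.4, -0.5, 0.1]
grip_width: -0.0002
```

```bash
python3 -c "from h import *;st()"
```

```text
t 25.65 pos [0.4892 0.2258 0.0801] unit [-60.5 130.1  80.1] yawy -4.91 z [ 0. -0. -1.] F [-1.4 -0.5  0.1] M [ 0.08  0.18 -0.03] w -0.0002 q [12.2 27.9 87.1 -0.  64.9 17.1]
```

Request:
move_arm:
  moves:
    - [0,1,0,0]
    - [0,2,0,0]
    - [0,3,0,0]
    - [0,3,0,0]

```text
time_s: 26.05
position: [0.4905, 0.2258, 0.0799]
tool_rot: [[0.085, 0.996, -0.003], [0.996, -0.085, -0.0], [-0.0, -0.003, -1.0]]
ft_force: [-6.6, 1.5, 1.8]
grip_width: -0.0001
```

```bash
python3 -c "from h import *;st()"
```

```text
t 26.05 pos [0.4905 0.2258 0.0799] unit [-59.1 130.2  79.9] yawy -4.9 z [-0.003 -0.    -1.   ] F [-6.6  1.5  1.8] M [ 0.16  1.21 -0.03] w -0.0001 q [12.1 28.1 86.8  0.  65.3 17. ]
```

Request:
move_arm:
  moves:
    - [0,1,0,0]
    - [0,2,0,0]
    - [0,2,0,0]
    - [0,2,0,0]

```text
time_s: 26.45
position: [0.4909, 0.2257, 0.0797]
tool_rot: [[0.085, 0.996, -0.007], [0.996, -0.085, -0.0], [-0.001, -0.007, -1.0]]
ft_force: [-13.2, 1.7, 5.0]
grip_width: 0.0
```

```bash
python3 latch.py c3
```

```text
t 26.45 pos [0.4909 0.2257 0.0797] unit [-58.7 130.2  79.7] yawy -4.88 z [-0.007 -0.    -1.   ] F [-13.2   1.7   5. ] M [ 0.29  2.06 -0.07] w 0.0 q [12.1 28.2 86.6  0.1 65.5 16.9]
side [([289.2, 304.9], 0.75)]
top [([235.8, 148.5], 0.64), ([143.7, 260.4], 0.31)]
0 [[291.3 306.2]] [[233.9 150.9]]
0.25 [[289.7 311.9]] [[238.6 149.8]]
0.6 [[289.4 320.9]] [[246.2 148.7]]
0.8 [[290.2 326. ]] [[250.7 148.3]]
1.0 [[291.7 330.9]] [[255.1 148.3]]
1.1 [[292.7 333.1]] [[257.2 148.3]]
1.22 [[294.1 335.7]] [[259.6 148.5]]
```

Request:
move_arm:
  moves:
    - [0,-5,0,0]
    - [0,-15,0,0]
    - [0,-50,0,0]
    - [0,-75,0,0]
    - [0,-75,-40,0]
    - [0,-120,-80,0]
    - [0,-150,-80,0]
    - [0,-150,-80,0]
    - [0,-150,-80,0]
    - [0,-150,-80,0]

```text
time_s: 27.65
position: [0.3453, 0.2382, 0.16]
tool_rot: [[0.086, 0.996, 0.001], [0.996, -0.086, 0.0], [0.0, 0.001, -1.0]]
ft_force: [0.5, -0.3, -0.2]
grip_width: -0.0
```

```bash
python3 latch.py c4
```

```text
t 27.65 pos [0.3453 0.2382 0.16  ] unit [-204.8  130.2  160. ] yawy -4.93 z [ 0.001  0.    -1.   ] F [ 0.5 -0.3 -0.2] M [-0.07 -0.01 -0.01] w -0.0 q [18.3 11.4 98.1 -0.  70.5 23.3]
side [([288.2, 309.1], 0.5)]
top [([234.5, 150.0], 0.68)]
0 [[291.3 306.2]] [[233.9 150.9]]
0.25 [[289.7 311.9]] [[238.6 149.8]]
0.6 [[289.4 320.9]] [[246.2 148.7]]
0.8 [[290.2 326. ]] [[250.7 148.3]]
1.0 [[291.7 330.9]] [[255.1 148.3]]
1.1 [[292.7 333.1]] [[257.2 148.3]]
1.22 [[294.1 335.7]] [[259.6 148.5]]
```

View pics/side_c4.png

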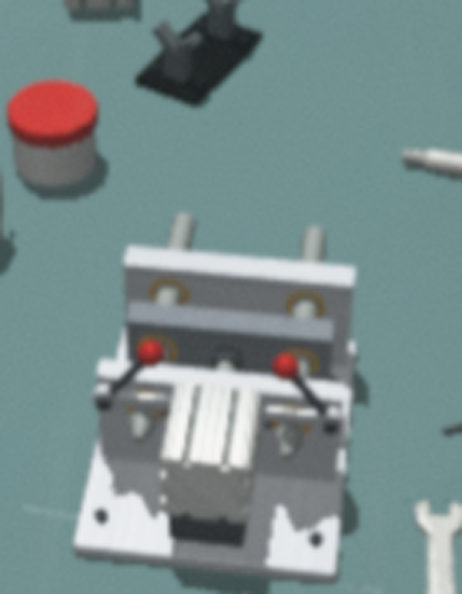

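View pics/top_c4.png

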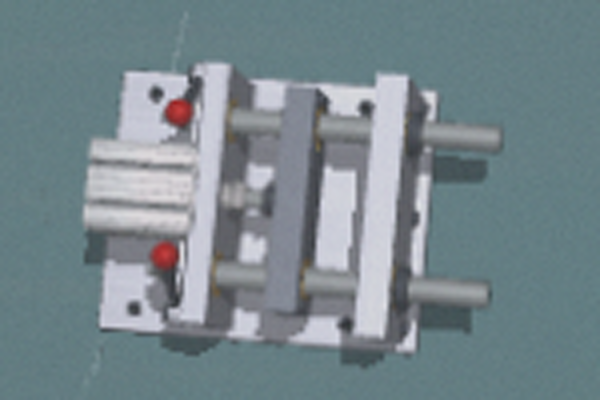

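```bash
python3 -c "
from h import *
env.close_job();st()"
```

```text
the job is handed in; nothing more can be done
the job is handed in; nothing more can be done
```

The loose rod is in the empty side of the guide unit, its collar is against the first plate, and the latch is shut over its groove. I handed the job in just after 27.65 s, with the arm clear. The hand-in gives no verdict, so what follows rests on my own checks.

**What I did:** I swung the latch open, gripped the rod by its tail and pushed it through all three bearings. I stopped when the collar met the plate with about 15 N along the bore. Then I let go and pushed the latch knob back until it hit a firm stop at 13 N.

**Last checks, from the final pictures and readings:**
- **Rod:** its tail sticks out as far as the fitted rod's, to within about a pixel, and its nose shows behind the last plate in the same way.
- **Latch:** I read the knob in the side picture at column 306.3, against 306.2 expected for fully shut. Its blade looks the same as the fitted rod's.
- **Bystanders:** I never moved the arm close to the oil bottle, grease pot or cylinder. I did not measure their positions again at the end.

**What failed or disagreed:**
- **First latch push:** it slid over the knob with a brief upward force of about 17 N. The fingertips looked about 20 mm higher in the pictures than the reported TCP. After I worked about 20 mm lower, the latch opening, the grasp and the insertion all fitted.
- **Grip width:** it read about 13 to 14 mm on the 16 mm rod, though the rod was held firmly and level.
- **Network knob point:** in the last side picture it was about 3 pixels (roughly 0.1 rad) off my own reading. In the top picture it was within about 1 pixel of shut.

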